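# Dress the dried-flower sales display

### The job

First clear the empty tin off the narrow raised plank and stand it upright in the wooden crate. Then hang every pressed-flower plaque by its eye on the slanted pegs of the display stand, one to a peg, eye up and flower side facing out; only when all of them hang, stand every white bud vase upright on the plank, centred on its narrow width. Leave the other things on the bench where they are.

Things in the scene. Friction and masses are not known exactly. Their poses are not given: they have to be found in the camera images.
- plaque0: key-shaped plywood plaque 157 mm long, 14 thick, 0.12 kg: bar 100 x 40 mm, at one end a round eye (64 mm outside, hole 38 mm). Starts flat on the table, pressed-flower side up. Origin on the plain underside, on the bar's centre line, 55 mm from its plain end; x points to the eye, centred at x = 70 mm; z out of the flower side. May be absent (None); may get knocked aside
- plaque1: key-shaped plywood plaque 157 mm long, 14 thick, 0.12 kg: bar 100 x 40 mm, at one end a round eye (64 mm outside, hole 38 mm). Starts flat on the table, pressed-flower side up. Origin on the plain underside, on the bar's centre line, 55 mm from its plain end; x points to the eye, centred at x = 70 mm; z out of the flower side. May be absent (None); may get knocked aside
- plaque2: key-shaped plywood plaque 157 mm long, 14 thick, 0.12 kg: bar 100 x 40 mm, at one end a round eye (64 mm outside, hole 38 mm). Starts flat on the table, pressed-flower side up. Origin on the plain underside, on the bar's centre line, 55 mm from its plain end; x points to the eye, centred at x = 70 mm; z out of the flower side. May be absent (None); may get knocked aside
- vase0: white ceramic bud vase, round, 130 mm tall, about 0.22 kg: foot 50 mm across, belly 64 mm at 40 mm up, straight neck 28 mm across from 77 mm up to the top. Origin at the centre of its foot, z up; starts upright on the table. May be absent (None)
- vase1: white ceramic bud vase, round, 130 mm tall, about 0.22 kg: foot 50 mm across, belly 64 mm at 40 mm up, straight neck 28 mm across from 77 mm up to the top. Origin at the centre of its foot, z up; starts upright on the table. May be absent (None)
- tin: empty plain steel tin, upright cylinder 58 mm across and 100 mm tall, 0.12 kg, standing on the plank at the start; origin at the centre of its underside, z up
- ledge: narrow raised wooden plank on two terracotta blocks, fixed: top face 46 mm wide (along its x) and 260 mm long (along its y), 90 mm above the table; origin on the table under the plank's centre, so the top's centre is at z = 0.09 in its frame
- crate: low open wooden crate, fixed, 150 x 150 mm outside, walls 7 mm thick and 50 mm high, floor about 7 mm thick; origin at the centre of its underside
- stand: fixed wooden display stand: two posts carry a level bar 340 mm long, 18 mm thick, its top 220 mm up; origin on the table under the bar's middle; its front (-x side) bears three round wooden pegs, 12 mm thick, 85 mm long, 120 mm apart, slanting out of the bar (to the stand's -x) and up at 55 degrees from level; a flat foot lies behind
- peg0_root (a point): on the axis of the stand's left (+y) peg, where it leaves the front of the bar, 200 mm above the table
- peg0_mid (a point): on the axis of the left (+y) peg, half way (42.5 mm) to the tip
- peg0_tip (a point): on the axis of the left (+y) peg at its end, 85 mm from the root (a 6 mm round end projects beyond)
- peg1_root (a point): on the axis of the stand's middle peg, where it leaves the front of the bar, 200 mm above the table
- peg1_mid (a point): on the axis of the middle peg, half way (42.5 mm) to the tip
- peg1_tip (a point): on the axis of the middle peg at its end, 85 mm from the root (a 6 mm round end projects beyond)
- peg2_root (a point): on the axis of the stand's right (-y) peg, where it leaves the front of the bar, 200 mm above the table
- peg2_mid (a point): on the axis of the right (-y) peg, half way (42.5 mm) to the tip
- peg2_tip (a point): on the axis of the right (-y) peg at its end, 85 mm from the root (a 6 mm round end projects beyond)
- jar: bystander: amber glass jar, 64 mm across, 110 mm tall
- jug: bystander: yellow jug, 140 mm across, 200 mm tall, behind the plank
- pot: bystander: terracotta pot, 100 mm across, 90 mm tall, far right
- dish: bystander: low blue saucer, 90 mm across, 22 mm high, on the table under the pegs
- roll: bystander: cork ring, 80 mm across, 30 mm high, left of the stand
- brush: bystander: hand brush lying on the table, right

How it is judged:
On the way, in this order (a step that is already met when the one before it is completed fails the run):
1. the tin stands upright in the crate, released (x of tin in the frame of crate between -0.07 and 0.07 m and y of tin in the frame of crate between -0.07 and 0.07 m and height (world z) of tin below 0.025 m and angle between tin's own z axis and vertical below 0.25 rad and linear speed of tin below 0.03 m/s and contact force between the fingers and tin below 0.2 N), for 0.2 s.
2. every plaque hangs by its eye on a peg of its own, flower side out, released (angle between each of plaque0, plaque1, plaque2's own x axis and vertical below 0.5 rad and ((x of peg0_mid in the frame of plaque0 between 0.01 and 0.13 m and y of peg0_mid in the frame of plaque0 between -0.045 and 0.045 m and z of peg0_tip in the frame of plaque0 above 0.016 m and z of peg0_root in the frame of plaque0 below 0.006 m) or (x of peg1_mid in the frame of plaque0 between 0.01 and 0.13 m and y of peg1_mid in the frame of plaque0 between -0.045 and 0.045 m and z of peg1_tip in the frame of plaque0 above 0.016 m and z of peg1_root in the frame of plaque0 below 0.006 m) or (x of peg2_mid in the frame of plaque0 between 0.01 and 0.13 m and y of peg2_mid in the frame of plaque0 between -0.045 and 0.045 m and z of peg2_tip in the frame of plaque0 above 0.016 m and z of peg2_root in the frame of plaque0 below 0.006 m)) and ((x of peg0_mid in the frame of plaque1 between 0.01 and 0.13 m and y of peg0_mid in the frame of plaque1 between -0.045 and 0.045 m and z of peg0_tip in the frame of plaque1 above 0.016 m and z of peg0_root in the frame of plaque1 below 0.006 m) or (x of peg1_mid in the frame of plaque1 between 0.01 and 0.13 m and y of peg1_mid in the frame of plaque1 between -0.045 and 0.045 m and z of peg1_tip in the frame of plaque1 above 0.016 m and z of peg1_root in the frame of plaque1 below 0.006 m) or (x of peg2_mid in the frame of plaque1 between 0.01 and 0.13 m and y of peg2_mid in the frame of plaque1 between -0.045 and 0.045 m and z of peg2_tip in the frame of plaque1 above 0.016 m and z of peg2_root in the frame of plaque1 below 0.006 m)) and ((x of peg0_mid in the frame of plaque2 between 0.01 and 0.13 m and y of peg0_mid in the frame of plaque2 between -0.045 and 0.045 m and z of peg0_tip in the frame of plaque2 above 0.016 m and z of peg0_root in the frame of plaque2 below 0.006 m) or (x of peg1_mid in the frame of plaque2 between 0.01 and 0.13 m and y of peg1_mid in the frame of plaque2 between -0.045 and 0.045 m and z of peg1_tip in the frame of plaque2 above 0.016 m and z of peg1_root in the frame of plaque2 below 0.006 m) or (x of peg2_mid in the frame of plaque2 between 0.01 and 0.13 m and y of peg2_mid in the frame of plaque2 between -0.045 and 0.045 m and z of peg2_tip in the frame of plaque2 above 0.016 m and z of peg2_root in the frame of plaque2 below 0.006 m)) and distance between plaque0 and plaque1 above 0.07 m and distance between each of plaque1, plaque0 and plaque2 above 0.07 m and contact force between the fingers and plaque0 below 0.2 N and contact force between the fingers and plaque1 below 0.2 N and contact force between the fingers and plaque2 below 0.2 N), for 0.2 s.
3. every vase stands upright on the plank, released (x of vase0 in the frame of ledge between -0.018 and 0.018 m and y of vase0 in the frame of ledge between -0.128 and 0.128 m and z of vase0 in the frame of ledge between 0.082 and 0.098 m and angle between each of vase0, vase1's own z axis and vertical below 0.12 rad and x of vase1 in the frame of ledge between -0.018 and 0.018 m and y of vase1 in the frame of ledge between -0.128 and 0.128 m and z of vase1 in the frame of ledge between 0.082 and 0.098 m and linear speed of each of vase0, vase1 below 0.03 m/s and contact force between the fingers and vase0 below 0.2 N and contact force between the fingers and vase1 below 0.2 N), for 0.2 s.
At the end, for the whole second after the job is handed in: Tin upright (0.25 rad) in the crate; each plaque threaded on its own peg, eye up (0.5 rad), flowers out; each vase upright (0.12 rad) on the plank, foot within 18 mm of its centre line and 128 mm of its middle; all released and at rest (all of step 1 and all of step 2 and all of step 3 and linear speed of each of plaque0, plaque1, plaque2 below 0.03 m/s); the robot touches nothing.
It fails at once if a bystander (jar, jug, pot, saucer, cork ring, brush) is pushed more than 50 mm from its place (distance of any of jar, jug, pot, dish, roll, brush from where it was at the start of the episode above 0.05 m).
Of plaque0, plaque1, plaque2 only 2 to 3 are there at a start; the rules pass over those that are not, and their reading is None.
Of vase0, vase1 only 1 to 2 are there at a start; the rules pass over those that are not, and their reading is None.
At some moment in a run one of plaque0, plaque1, plaque2 may be knocked a few centimetres aside while the robot is not near it.
It also fails if it takes over 210 s, if anything falls off the work surface, if the arm or the gripper's body presses on something with over 40 N, if the wrist force passes 120 N, or if a joint passes its speed limit or range.

### The arm

A 7-joint arm with a two-finger parallel gripper is mounted at the origin on the work surface. World frame = base frame: x ahead of the robot, y to its left, z up, the work surface at z = 0. Lengths are in m, angles in rad, forces in N, time in s.
With the tool pointing down it reaches from about 0.425 to 0.975 m from the base axis. Payload 16.7 kg.
Tool frame: the origin (TCP) lies midway between the tips of the shut fingers; the grasp point (between the pads) lies 19 mm behind it; z points along the fingers, y is the line along which they close (so a half turn about z gives the same grasp; the last joint's range is limited). The gripper opens to 85 mm and grips with 20 to 120 N. Pads are 22 mm wide; open, the fingers measure 114 mm over their backs; the gripper's body (76 mm by 85 mm) begins 54 mm behind the grasp point. The pads swing forward as they close: fully open they stand 13 mm farther back than shut.
Start: joints at [1.123, 0.426, 0.074, 1.606, -0.034, 1.111, -0.067], TCP at [0.198, -0.645, 0.205] pointing down, gripper open.
Joint ranges: [-2.85, 2.85], [-0.5, 2.14], [-1.23, 1.37], [0.21, 2.46], [-1.02, 4.16], [0.16, 2.05], [-2.73, 2.73]. Speed limits (rad/s): [1.89, 1.89, 2.39, 2.39, 3.01, 3.01, 3.01].

### API

Orientations are given as a unit quaternion [w, x, y, z].
In Python, from cell import * gives the robot as it stands.
- The arm moves only by the tool play_rows, never from a script. Its argument "increments" is text: rows parted by semicolons, each of 4 numbers parted by spaces: the shift along the tool's x, y, z in cm, then the turn about the tool's z in rad. A call has 1 to 12 rows; each row shifts and turns the commanded pose from where the row before left it, along the tool's axes as they then stand; what a row does not reach is not made up. A row lasts 1/10 s, in which the tool goes at most 50 mm and 8.59 degrees, less where a joint would pass 70% of its speed; a pose out of reach is approached as far as the arm can. A call with a gripper value outside its range is refused whole. "gripper" is the finger opening in cm, from 0 to 8.54, set as the call begins (left out, the last holds). The fingers move at their own pace and stop on an object; "grip_force" is the grip in N (left out, the last holds). Time passes only in rows, so rows that do not move let the fingers close. It gives the time, the measured TCP pose, the force, the opening and the grip force at its end, in the units of the state.
- get_obs(): the state, without advancing time (a new reading comes with each control period).
- camera(name): name is "scene" or "top" or "wrist"; returns a dict with "img" (384x512x3 uint8, red, green, blue), "depth" (384x512 float32, m along the optical axis (not along the pixel's ray), 0 where there is no reading), "fx", "fy", "cx", "cy" (pixels), "dist" ([k1, k2, p1, p2, k3] as OpenCV has them; the pictures are not rectified), "R" (3x3) and "t" (3): a world point X has camera coordinates R X + t. Camera axes: x right, y down, z forward; pixel columns grow to the right and rows downward; lengths in m; the calibration is good to about 2 mm. A picture is of the moment at which its call begins.
- finish_job(): hands the job in; it is judged then, once.
The state is a dict: "time_s": time; "q": joint angles; "dq": joint speeds; "effort": joint torques, N m; "ee_pos": TCP position; "eef_rot": TCP orientation; "force": force on the tool from outside, world axes, zero at the start; "moment": the same for the moment, N m; "finger_gap": finger opening in m; "gripper_force": force on a finger pad.
Only numpy, scipy, OpenCV 4.12 (cv2) and the standard library are available. Lean on these libraries where they do the work, as an engineer would, in place of code of your own. Each camera call takes 0.05 s, during which the arm holds its last target. There are 200 camera calls.

## Working session

There is one attempt and no reset: what is moved stays moved. The work goes in short steps, Python scripts to look and compute and a tool call to move; the robot and the scene stay as the last step left them, time stands still between calls to the robot, and variables do not carry over. Pictures are saved under pics/ and viewed, at most 14 in all, crops included, and the job is handed in when it is done.

Besides the shell and the picture viewer there is one more tool, called after ">>>" in YAML: its name, and indented under it one key for each argument. play_rows: Moves the arm, as the interface text tells. Its arguments: {"type":"object","properties":{"increments":{"type":"string"},"gripper":{"type":"number"},"grip_force":{"type":"number"}},"required":["increments"]}

```bash
ls; mkdir -p pics
python3 - <<'E'
from cell import *
import cv2,numpy as np,pickle
o=get_obs();print(o)
for n in ["scene","top"]:
    c=camera(n);pickle.dump(c,open(n+".pkl","wb"))
    print(n,c["fx"],c["fy"],c["cx"],c["cy"],c["dist"],c["R"],c["t"],-np.array(c["R"]).T@c["t"])
    cv2.imwrite(f"pics/{n}0.png",cv2.cvtColor(c["img"],cv2.COLOR_RGB2BGR))
E
```

```text
pics
{'time_s': 0.0, 'q': array([ 1.12350501,  0.42675142,  0.07384219,  1.60662018, -0.03410661,
        1.11082628, -0.06708183]), 'dq': array([-0.00078804, -0.00194428, -0.00029505, -0.00168508, -0.00092179,
       -0.00068206,  0.00030405]), 'effort': array([-3.60551630e-04, -9.49806118e+01,  3.76106009e+00, -4.63493121e+01,
        1.92803261e-02,  1.02130574e-02, -3.96473706e-05]), 'ee_pos': array([ 0.19789163, -0.64485769,  0.20399161]), 'eef_rot': array([-6.57236422e-04,  9.88935943e-01,  1.48341659e-01, -1.44825611e-04]), 'force': array([-0.40449465,  0.57139798, -0.08894697]), 'moment': array([ 0.02867723,  0.01619841, -0.01540609]), 'gripper_force': 0.0, 'finger_gap': 0.08497213473346034}
scene 423.3266013806964 423.3266013806964 255.98346522274795 187.2945001203814 [-0.09595052  0.          0.          0.          0.        ] [[ 0.77935415  0.62657843 -0.00256314]
 [ 0.44295987 -0.55384871 -0.70500933]
 [-0.44316324  0.54831658 -0.7091934 ]] [-0.43200407 -0.14257428  1.80009102] [ 1.19757302 -0.79529989  1.17498917]
top 412.63788443140976 412.63788443140976 258.5800473532065 188.59790368485767 [-0.04957  0.       0.       0.       0.     ] [[-0.02802164 -0.99959694 -0.00455454]
 [-0.99715529  0.02827155 -0.0698716 ]
 [ 0.0699722   0.00258367 -0.9975456 ]] [-0.0374899   0.60298294  1.69223924] [ 0.4818074  -0.05889423  1.73004643]
```

View pics/scene0.png

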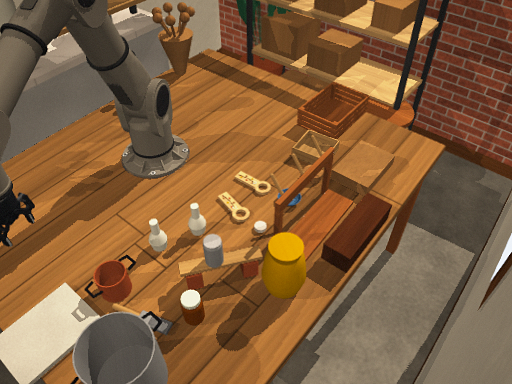

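View pics/top0.png

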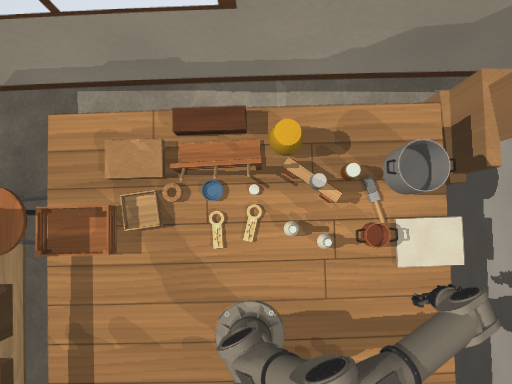

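Scene: tin ~(213,250) on the plank, vases (158,236), (197,219), plaques (252,183), (233,206), stand, and crate (315,148). Top: plaques (217,230), (252,223), vases (291,229), (324,241), tin (319,181), and crate (141,211). So two plaques and two vases. I'll enlarge both.

```bash
cat > h.py <<'E'
import numpy as np,cv2
from scipy.spatial.transform import Rotation as Rn
def K(c): return np.array([[c["fx"],0,c["cx"]],[0,c["fy"],c["cy"]],[0,0,1]])
def ray(c,uv):
    p=cv2.undistortPoints(np.array(uv,float).reshape(-1,1,2),K(c),np.array(c["dist"]))[:,0]
    R=np.array(c["R"]);C=-R.T@np.array(c["t"])
    return C,np.c_[p,np.ones(len(p))]@R
def onz(c,uv,z):
    C,d=ray(c,uv);return C+d*((z-C[2])/d[:,2])[:,None]
def tri(c1,u1,c2,u2):
    C1,d1=ray(c1,[u1]);C2,d2=ray(c2,[u2]);d1=d1[0]/np.linalg.norm(d1);d2=d2[0]/np.linalg.norm(d2)
    s=np.linalg.lstsq(np.c_[d1,-d2],C2-C1,rcond=None)[0]
    a=C1+s[0]*d1;b=C2+s[1]*d2
    return (a+b)/2,np.linalg.norm(a-b)
def px(c,X):
    r=np.array(c["R"]);return cv2.projectPoints(np.array(X,float).reshape(-1,1,3),cv2.Rodrigues(r)[0],np.array(c["t"],float),K(c),np.array(c["dist"]))[0][:,0]
def crop(c,x0,y0,x1,y1,s,f):
    im=cv2.cvtColor(c["img"],cv2.COLOR_RGB2BGR)[y0:y1,x0:x1]
    im=cv2.resize(im,None,fx=s,fy=s,interpolation=cv2.INTER_CUBIC)
    for x in range(-(-x0//20)*20,x1,20): cv2.putText(im,str(x),((x-x0)*s,8),0,.32,(255,255,0));cv2.line(im,((x-x0)*s,10),((x-x0)*s,14),(255,255,0))
    for y in range(-(-y0//20)*20,y1,20): cv2.putText(im,str(y),(0,(y-y0)*s),0,.32,(255,255,0));cv2.line(im,(22,(y-y0)*s),(27,(y-y0)*s),(255,255,0))
    cv2.imwrite(f,im)
E
python3 - <<'E'
import pickle;from h import *
t=pickle.load(open("top.pkl","rb"));s=pickle.load(open("scene.pkl","rb"))
crop(t,115,125,380,260,3,"pics/t1.png");crop(s,140,130,400,330,3,"pics/s1.png")
E
```

```text
(no output)
```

View pics/t1.png

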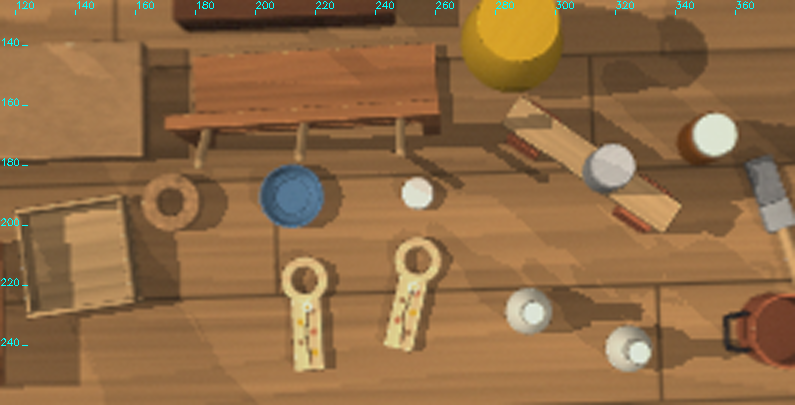

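View pics/s1.png

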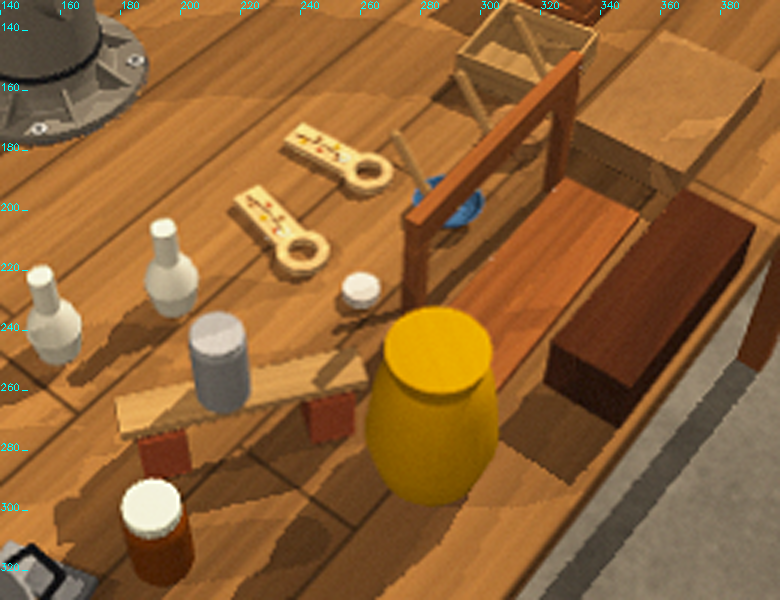

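Both views show clearly: plaque eyes in the top view at ~(216,217) and (254,211), in the scene view at (262,187) and (241,212). Peg tips in the top view are at ~(181,180), (215,177.5), (249,176), in the scene view at ~(311,136), (293,154), (272,174). The plank is tilted, with the tin near its right end.

```bash
cat > m.py <<'E'
from h import *
def plaques(c,boxes):
    hsv=cv2.cvtColor(c["img"],cv2.COLOR_RGB2HSV)
    m=cv2.inRange(hsv,(18,30,175),(35,150,255))
    out=[]
    cs,hi=cv2.findContours(m,cv2.RETR_CCOMP,cv2.CHAIN_APPROX_NONE)
    for i,k in enumerate(cs):
        A=cv2.contourArea(k)
        if hi[0][i][3]<0 and A>80:
            x,y,w,h=cv2.boundingRect(k)
            j=hi[0][i][2];best=None
            while j>=0:
                if best is None or cv2.contourArea(cs[j])>cv2.contourArea(best):best=cs[j]
                j=hi[0][j][0]
            M=cv2.moments(k)
            e=None
            if best is not None and cv2.contourArea(best)>8:
                b=cv2.moments(best);e=(b["m10"]/b["m00"],b["m01"]/b["m00"])
            out.append((A,(x,y,w,h),(M["m10"]/M["m00"],M["m01"]/M["m00"]),e))
    return out
E
python3 - <<'E'
import pickle;from m import *
np.set_printoptions(precision=4,suppress=True)
t=pickle.load(open("top.pkl","rb"));s=pickle.load(open("scene.pkl","rb"))
P=plaques(t,0);S=plaques(s,0)
for p in P:print("T",p)
for p in S:print("S",p)
u=lambda X,Y,a,b:(a+(X+.5)/3-.5,b+(Y+.5)/3-.5)
T=lambda X,Y:u(X,Y,115,125)
G=lambda X,Y:u(X,Y,140,130)
F={"tin":(T(612,163),G(218,333)),
"tip0":(T(199,166),G(515,18)),"tip1":(T(301,160),G(458,72)),"tip2":(T(401,153),G(396,133)),
"barR":(T(438,122),G(412,216)),"barL":(T(166,122),G(575,62)),
"vaseA(l)":(T(533,312),G(163,226)),"vaseB":(T(639,351),G(40,273)),
"plank_a":(T(519,96),G(359,352)),"plank_b":(T(681,207),G(117,401)),"plank_c":(T(503,117),G(368,383)),"plank_d":(T(665,231),G(122,435)),
"crate0":(T(123,196),G(456,60)),"crate1":(T(133,299),G(541,92)),"crate2":(T(29,316),G(597,43)),"crate3":(T(17,212),G(511,2)),
"jarlid":(T(715,134),G(151,507)),"white":(T(418,190),G(361,285)),"jugtop":(T(519,25),G(438,337))}
for k,(a,b) in F.items():
    X,e=tri(t,a,s,b);print(k,X,"gap %.4f"%e)
E
```

```text
T (2834.5, (396, 217, 68, 50), (431.19315575939316, 242.04798024342918), None)
T (337.5, (209, 211, 15, 38), (216.48641975308638, 228.33481481481482), (215.7610441767068, 217.92369477911643))
T (336.5, (243, 205, 19, 37), (251.3625557206538, 221.70579494799406), (253.76966292134833, 210.9943820224719))
S (4875.0, (0, 283, 101, 101), (42.10471794871795, 334.4739145299145), None)
S (113.0, (149, 229, 18, 16), (159.15339233038347, 236.92920353982302), None)
S (155.5, (188, 214, 18, 16), (197.0042872454448, 222.66023579849946), None)
S (323.0, (218, 192, 32, 27), (234.20691434468523, 206.37048503611967), (240.71825396825395, 212.85317460317458))
S (264.5, (235, 171, 35, 22), (253.90170132325142, 181.85192186515437), (262.57462686567163, 186.27860696517413))
S (1319.0, (337, 62, 64, 42), (372.62762193580994, 81.1242102602982), (370.82264957264954, 84.63888888888889))
S (341.0, (340, 1, 34, 28), (360.92766373411536, 16.778592375366568), (362.34259259259255, 10.62037037037037))
tin [ 0.6191 -0.2824  0.1866] gap 0.0022
tip0 [0.6228 0.2205 0.2683] gap 0.0002
tip1 [0.6271 0.0994 0.2699] gap 0.0017
tip2 [ 0.6322 -0.0193  0.2688] gap 0.0019
barR [ 0.6798 -0.061   0.2085] gap 0.0128
barL [0.6838 0.2725 0.2008] gap 0.0048
vaseA(l) [ 0.4347 -0.1813  0.1292] gap 0.0014
vaseB [ 0.3809 -0.3158  0.1316] gap 0.0016
plank_a [ 0.7138 -0.1751  0.1238] gap 0.0080
plank_b [ 0.5646 -0.378   0.1287] gap 0.0017
plank_c [ 0.7026 -0.1543  0.0357] gap 0.0039
plank_d [ 0.54   -0.3703  0.0345] gap 0.0065
crate0 [0.5583 0.3042 0.1332] gap 0.1148
crate1 [ 0.5093  0.4099 -0.0419] gap 0.1096
crate2 [ 0.4974  0.572  -0.0611] gap 0.1293
crate3 [0.5437 0.446  0.1346] gap 0.1061
jarlid [ 0.6616 -0.4324  0.1024] gap 0.0014
white [ 0.6038 -0.0365  0.0181] gap 0.0029
jugtop [ 0.7957 -0.1679  0.2073] gap 0.0050
```

Run:
```python
import pickle;from m import *
np.set_printoptions(precision=4,suppress=True)
t=pickle.load(open("top.pkl","rb"));s=pickle.load(open("scene.pkl","rb"))
u=lambda X,Y,a,b:(a+(X+.5)/3-.5,b+(Y+.5)/3-.5)
T=lambda X,Y:u(X,Y,115,125)
G=lambda X,Y:u(X,Y,140,130)
F={"plank_a":(T(519,96),G(368,383)),"plank_b":(T(681,207),G(122,435)),"plank_c":(T(503,117),G(359,352)),"plank_d":(T(665,231),G(117,401)),
"crate0":(T(123,196),G(541,92)),"crate1":(T(133,299),G(456,60)),"crate2":(T(29,316),G(511,2)),"crate3":(T(17,212),G(597,43)),
"eye0":((215.76,217.92),(262.57,186.28)),"eye1":((253.77,210.99),(240.72,212.85))}
r={}
for k,(a,b) in F.items():
    X,e=tri(t,a,s,b);r[k]=X;print(k,X,"gap %.4f"%e)
print("plank c",np.mean([r["plank_"+k] for k in "abcd"],0),"top-view@.09",np.mean([onz(t,[F["plank_"+k][0]],.09)[0] for k in "abcd"],0))
d=(r["plank_a"]+r["plank_c"]-r["plank_b"]-r["plank_d"])/2;print("plank dir",d,np.degrees(np.arctan2(d[1],d[0])))
print("crate c",np.mean([r["crate%d"%k] for k in range(4)],0))
for (c,e) in (((216.486,228.33),(215.76,217.92)),((251.36,221.71),(253.77,210.99))):
    C,E=onz(t,[c,e],.014);d=E-C;print("centroid",C,"eye",E,"yaw",np.arctan2(d[1],d[0]),np.linalg.norm(d))
    print("x=0 pt",E-.07*d/np.linalg.norm(d))
```

```text
plank_a [ 0.7229 -0.1762  0.078 ] gap 0.0017
plank_b [ 0.5683 -0.3862  0.0809] gap 0.0019
plank_c [ 0.6938 -0.1538  0.0844] gap 0.0029
plank_d [ 0.537  -0.3623  0.0856] gap 0.0026
crate0 [0.6011 0.3642 0.0449] gap 0.0131
crate1 [0.4626 0.3576 0.0315] gap 0.0064
crate2 [0.4483 0.5048 0.0368] gap 0.0071
crate3 [0.5897 0.5234 0.0211] gap 0.0003
eye0 [0.4851 0.1273 0.0082] gap 0.0003
eye1 [ 0.5092 -0.0322  0.0103] gap 0.0011
plank c [ 0.6305 -0.2696  0.0822] top-view@.09 [ 0.6298 -0.2687  0.09  ]
plank dir [ 0.1557  0.2093 -0.0021] 53.35463623966063
crate c [0.5254 0.4375 0.0336]
centroid [0.442  0.1247 0.014 ] eye [0.4852 0.1268 0.014 ] yaw 0.04820662595298957 0.04321001985507946
x=0 pt [0.4153 0.1234 0.014 ]
centroid [ 0.4654 -0.0207  0.014 ] eye [ 0.5095 -0.0319  0.014 ] yaw -0.2486888364347147 0.04551976563889224
x=0 pt [ 0.4417 -0.0146  0.014 ]
```

>>> play_rows:
  increments: "0 0 -2.5 0.149; 0 0 -2.5 0.149; 0 0 0 0; 3.5 -3 0 0; 3.5 -3 0 0; 3.5 -3 0 0; 3.5 -3 0 0; 3.5 -3 0 0; 3.5 -3 0 0; 3.5 -3 0 0; 3.5 -3 0 0; 0 0 0 0"
  gripper: 8.5

```text
time_s: 1.3
ee_pos: [0.4833, -0.3993, 0.2538]
eef_rot: [-0.001, 1.0, 0.005, 0.001]
force: [-0.5, 0.6, -0.5]
finger_gap: 0.0849
gripper_force: 0.0
```

>>> play_rows:
  increments: "3.4 -2.9 0 0.01; 3.4 -2.9 0 0; 3.4 -2.9 0 0; 3.4 -3.0 0 0; 0 0 0 0; 0 0 0 0"

```text
time_s: 1.9
ee_pos: [0.6153, -0.2883, 0.2536]
eef_rot: [-0.0, 1.0, -0.003, -0.001]
force: [0.0, -0.5, -0.2]
finger_gap: 0.085
gripper_force: 0.0
```

Run:
```python
from cell import *;from m import *
import pickle
np.set_printoptions(precision=4,suppress=True)
o=get_obs();print(o["ee_pos"],o["eef_rot"])
c=camera("wrist");pickle.dump(c,open("w1.pkl","wb"))
R=np.array(c["R"]);print(-R.T@c["t"],R[2],c["fx"])
cv2.imwrite("pics/w1.png",cv2.cvtColor(c["img"],cv2.COLOR_RGB2BGR))
print(px(c,[[.619,-.282,.19],o["ee_pos"]]))
```

```text
[ 0.6153 -0.2883  0.2536] [-0.0003  1.     -0.0035 -0.0007]
[ 0.6912 -0.2895  0.4231] [-0.2964  0.0022 -0.955 ] 287.9535684897252
[[249.723  193.7772]
 [256.9889 228.5446]]
```

View pics/w1.png

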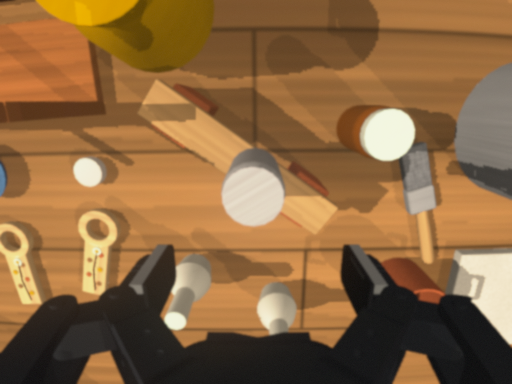

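Wrist view: tin's top disc is centred at ~(254,192), 3-4 mm from the prediction, so target (0.619,-0.285). The jar is clear on the right.

>>> play_rows:
  increments: "0.4 -0.3 3 0; 0 0 3 0; 0 0 2.4 0; 0 0 2 0; 0 0 0 0; 0 0 0 0"

```text
time_s: 2.55
ee_pos: [0.6184, -0.2876, 0.1512]
eef_rot: [0.0, 1.0, -0.006, -0.0]
force: [0.0, -0.0, 0.5]
finger_gap: 0.0851
gripper_force: 0.0
```

>>> play_rows:
  increments: "0 0 0 0; 0 0 0 0; 0 0 0 0; 0 0 0 0; 0 0 0 0; 0 0 0 0; 0 0 0 0; 0 0 0 0"
  gripper: 4
  grip_force: 25

```text
time_s: 3.35
ee_pos: [0.6198, -0.2865, 0.1522]
eef_rot: [0.0, 1.0, -0.005, 0.001]
force: [-0.4, 1.0, 7.4]
finger_gap: 0.0522
gripper_force: 25.0
```

>>> play_rows:
  increments: "0 0 -1 0; 0 0 -2 0; 0 0 -3 0; 0 0 -4 0; 0 0 -3 0; 0 0 0 0; 0 0 0 0"

```text
time_s: 4.05
ee_pos: [0.6191, -0.2865, 0.2818]
eef_rot: [0.0, 1.0, -0.005, 0.001]
force: [-0.2, 1.8, -2.6]
finger_gap: 0.0519
gripper_force: 26.3
```

Run:
```python
from cell import *;from m import *
o=get_obs();print(o["ee_pos"],o["eef_rot"],o["finger_gap"],o["force"])
c=camera("wrist")
im=cv2.cvtColor(c["img"],cv2.COLOR_RGB2BGR);cv2.imwrite("pics/w2.png",im)
```

```text
[ 0.61911365 -0.28650783  0.28178686] [ 2.53831820e-04  9.99986504e-01 -5.14061007e-03  7.08741223e-04] 0.051921527604856736 [-0.18167164  1.79788284 -2.55365748]
```

View pics/w2.png

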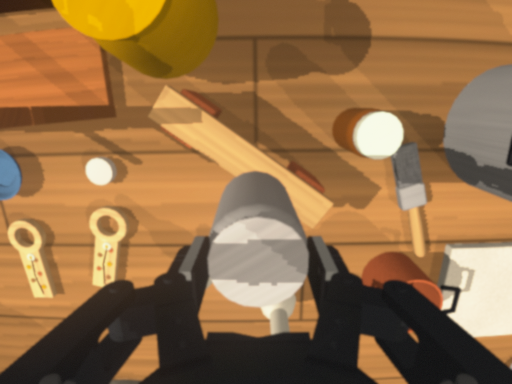

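Tin is held upright between the pads, disc at (258,258). I'll carry it round in front of the pegs.

>>> play_rows:
  increments: "-4.5 0 0 0; -4.5 0 0 0; -4.5 -2 0 0; -1.5 -4.5 0 0; 0 -4.5 0 0; 0 -4.5 0 0; 0 -4.5 0 0; 0 -4.5 0 0; 0 -4.5 0 0; 0 -4.5 0 0; 0 0 0 0"

```text
time_s: 5.2
ee_pos: [0.4714, 0.0559, 0.28]
eef_rot: [-0.001, 1.0, -0.001, -0.001]
force: [-0.1, -0.4, -2.2]
finger_gap: 0.0518
gripper_force: 26.7
```

```bash
python3 -c "
from cell import *
o=get_obs();print(o['q'].round(2),o['ee_pos'],o['finger_gap'])"
```

```text
[ 0.1   0.05 -0.36  1.92  0.02  1.17 -1.84] [0.4714353  0.05588127 0.27997616] 0.0517660709971113
```

>>> play_rows:
  increments: "0.6 -4.2 0 0; 0.6 -4.2 0 0; 0.6 -4.2 0 0; 0.6 -4.2 0 0; 0.6 -4.2 0 0; 0.6 -4.3 0 0; 0.6 -4.3 0 0; 0.6 -4.3 0 0; 0.6 -4.3 0 0; 0 0 0 0; 0 0 0 0"

```text
time_s: 6.3
ee_pos: [0.5295, 0.4321, 0.2788]
eef_rot: [0.001, 1.0, -0.004, -0.001]
force: [-0.9, -0.5, -2.0]
finger_gap: 0.0516
gripper_force: 26.9
```

Run:
```python
from cell import *;from m import *
o=get_obs();print(o['q'].round(2),o['ee_pos'],o["eef_rot"].round(4))
c=camera("wrist")
im=cv2.cvtColor(c["img"],cv2.COLOR_RGB2BGR);cv2.imwrite("pics/w3.png",im)
```

```text
[-0.4   0.44 -0.53  1.46  0.23  1.3  -2.53] [0.52946782 0.43206234 0.27878001] [ 7.0e-04  1.0e+00 -4.2e-03 -1.3e-03]
```

View pics/w3.png

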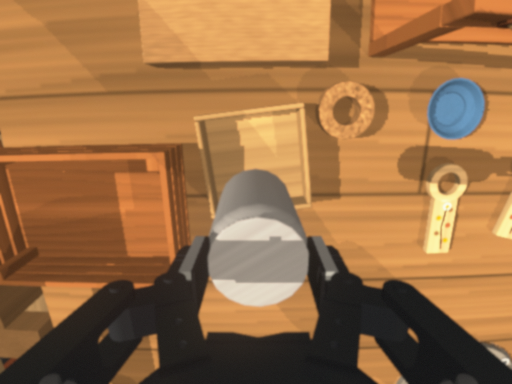

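Crate opening centre is at about (252,162), i.e. world (0.523, 0.434), just under the tin. Lowering.

>>> play_rows:
  increments: "-0.5 -0.3 3 0; 0 0 4 0; 0 0 4 0; 0 0 4 0; 0 0 3 0; 0 0 1.8 0; 0 0 0.5 0; 0 0 0 0; 0 0 0 0"

```text
time_s: 7.25
ee_pos: [0.5262, 0.4351, 0.0795]
eef_rot: [-0.001, 1.0, -0.005, 0.001]
force: [0.3, 0.1, -2.6]
finger_gap: 0.052
gripper_force: 26.9
```

>>> play_rows:
  increments: "0 0 0.5 0; 0 0 0.3 0; 0 0 0 0; 0 0 0 0"

```text
time_s: 7.65
ee_pos: [0.5254, 0.4346, 0.0699]
eef_rot: [-0.0, 1.0, -0.005, 0.0]
force: [-0.7, 0.0, -0.9]
finger_gap: 0.052
gripper_force: 26.9
```

>>> play_rows:
  increments: "0 0 0.2 0; 0 0 0.2 0; 0 0 0 0; 0 0 0 0"

```text
time_s: 8.05
ee_pos: [0.527, 0.4367, 0.0683]
eef_rot: [-0.002, 1.0, -0.005, 0.002]
force: [2.1, 2.7, 17.3]
finger_gap: 0.0515
gripper_force: 31.0
```

Contact. Release and go up.

>>> play_rows:
  increments: "0 0 -0.2 0; 0 0 0 0; 0 0 0 0; 0 0 0 0; 0 0 0 0; 0 0 0 0; 0 0 0 0; 0 0 -2 0; 0 0 -4 0; 0 0 -4 0; 0 0 -4 0; 0 0 -4 0"
  gripper: 8.5

```text
time_s: 9.25
ee_pos: [0.5252, 0.4344, 0.2495]
eef_rot: [-0.0, 1.0, -0.005, -0.0]
force: [0.4, 0.7, -0.2]
finger_gap: 0.0852
gripper_force: 0.0
```

Run:
```python
from cell import *;from m import *
import pickle
np.set_printoptions(precision=4,suppress=True)
c=camera("wrist");pickle.dump(c,open("w4.pkl","wb"))
im=cv2.cvtColor(c["img"],cv2.COLOR_RGB2BGR);cv2.imwrite("pics/w4.png",im)
t=camera("top")
for p in plaques(t,0):
    if p[3]: 
        C,E=onz(t,[p[2],p[3]],.014);d=E-C;print(p[2],"eye",E,"yaw",np.arctan2(d[1],d[0]),"x0",E-.07*d/np.linalg.norm(d))
w=c
for p in plaques(w,0):
    if p[3]:
        C,E=onz(w,[p[2],p[3]],.014);d=E-C;print("W",p[2],"eye",E,"yaw",np.arctan2(d[1],d[0]))
```

```text
(249.5622032288699, 230.09591642924974) eye [ 0.4166 -0.0089  0.014 ] yaw 2.910386320825895 x0 [ 0.4847 -0.0249  0.014 ]
(216.625, 232.46303763440858) eye [0.3827 0.1161 0.014 ] yaw -2.9469712444461713 x0 [0.4514 0.1297 0.014 ]
W (258.00235294117647, 186.77411764705883) eye [0.4908 0.4156 0.014 ] yaw -1.3474221528516561
W (455.7454776838469, 220.2305244977729) eye [0.3822 0.1141 0.014 ] yaw -2.926490050008581
W (252.61345852895147, 170.79264475743346) eye [0.5231 0.4288 0.014 ] yaw -0.7884934745680523
```

View pics/w4.png

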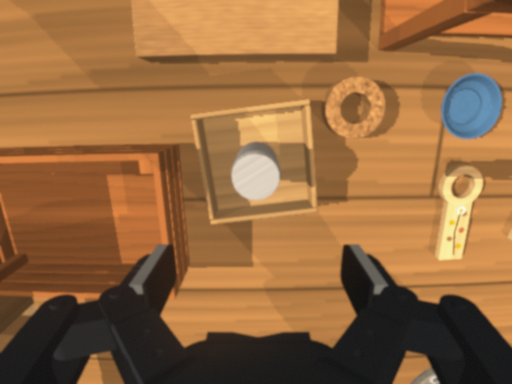

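Tin stands upright in the crate at (256,172). Next plaque0: I'll go above it and measure it from the wrist camera, using a more robust contour method.

>>> play_rows:
  increments: "-1.3 4.2 0 0; -1.3 4.2 0 0; -1.4 4.2 0 0; -1.4 4.3 0 0; -1.4 4.3 0 0; -1.4 4.3 0 0; -1.3 4.3 0 0; 0 0 0 0; 0 0 0 0"

```text
time_s: 10.25
ee_pos: [0.4274, 0.1367, 0.248]
eef_rot: [0.0, 1.0, -0.006, 0.001]
force: [0.3, 1.5, 0.2]
finger_gap: 0.0849
gripper_force: 0.0
```

```bash
cat >> m.py <<'E'
def pq(c,z=.014,lo=(16,30,140),hi=(35,170,255)):
    m=cv2.inRange(cv2.cvtColor(c["img"],cv2.COLOR_RGB2HSV),lo,hi)
    m=cv2.morphologyEx(m,cv2.MORPH_CLOSE,np.ones((3,3),np.uint8))
    cs,_=cv2.findContours(m,cv2.RETR_EXTERNAL,cv2.CHAIN_APPROX_NONE);out=[]
    for k in cs:
        if cv2.contourArea(k)<150: continue
        W=onz(c,k[:,0].astype(float),z)[:,:2]
        (cx,cy),(w,h),a=cv2.minAreaRect((W*1000).astype(np.float32))
        L,S=max(w,h),min(w,h)
        if not(135<L<185 and 45<S<85): continue
        a=np.radians(a if w>=h else a+90);d=np.array([np.cos(a),np.sin(a)])
        q=W-np.array([cx,cy])/1000;s=q@d;n=q@[-d[1],d[0]]
        if np.ptp(n[s>.03])<np.ptp(n[s<-.03]): d=-d
        for _ in range(3): # refine axis from bar sides and eye
            nn=np.array([-d[1],d[0]]);s=W@d;n=W@nn;s1=s.max();b=(s>s.min()+.008)&(s<s.min()+.085)
            nm=(n[b].max()+n[b].min())/2;up=b&(n>nm);dn=b&(n<nm)
            f=(np.polyfit(s[up],n[up],1)[0]+np.polyfit(s[dn],n[dn],1)[0])/2
            d=d+f*nn;d/=np.linalg.norm(d)
        nn=np.array([-d[1],d[0]]);s=W@d;n=W@nn;b=(s>s.min()+.008)&(s<s.min()+.085)
        up=n[b&(n>np.median(n[b]))];nm=(n[b].max()+n[b].min())/2
        E=(s.max()-.032)*d+nm*nn
        out.append(dict(yaw=np.arctan2(d[1],d[0]),eye=E,x0=E-.07*d,L=np.ptp(s),w=np.ptp(n[b])))
    return out
E
python3 - <<'E'
from cell import *;from m import *
np.set_printoptions(precision=4,suppress=True)
o=get_obs();print(o["ee_pos"],o["eef_rot"].round(4))
for n in("wrist","top"):
    c=camera(n)
    for p in pq(c):print(n,p)
    if n=="wrist":cv2.imwrite("pics/w5.png",cv2.cvtColor(c["img"],cv2.COLOR_RGB2BGR))
E
```

```text
[0.4274 0.1367 0.248 ] [ 0.0001  1.     -0.0061  0.0005]
wrist {'yaw': np.float64(0.03460930063031141), 'eye': array([0.485 , 0.1237]), 'x0': array([0.415 , 0.1213]), 'L': np.float64(0.1582785704018741), 'w': np.float64(0.05346908093572446)}
wrist {'yaw': np.float64(-0.24777735099793596), 'eye': array([ 0.5077, -0.0317]), 'x0': array([ 0.4399, -0.0145]), 'L': np.float64(0.15854146076498954), 'w': np.float64(0.046755024289952415)}
top {'yaw': np.float64(-0.21868028263166356), 'eye': array([-0.0654,  0.0986]), 'x0': array([-0.1338,  0.1138]), 'L': np.float64(0.15831408321051407), 'w': np.float64(0.055290160716054325)}
top {'yaw': np.float64(-0.24903733055407506), 'eye': array([ 0.5079, -0.0317]), 'x0': array([ 0.44  , -0.0144]), 'L': np.float64(0.157481510513777), 'w': np.float64(0.04144948518395736)}
top {'yaw': np.float64(-1.5209326066299145), 'eye': array([0.5812, 0.4074]), 'x0': array([0.5777, 0.4773]), 'L': np.float64(0.15293776378349955), 'w': np.float64(0.047004838181880726)}
top {'yaw': np.float64(1.7062752968397572), 'eye': array([ 0.9589, -0.2298]), 'x0': array([ 0.9684, -0.2991]), 'L': np.float64(0.17639414142952065), 'w': np.float64(0.0345257659594681)}
```

>>> play_rows:
  increments: "-0.5 1.2 3 -0.055; 0 0 4 0; 0 0 4 0; 0 0 4 0; 0 0 3 0; 0 0 2 0; 0 0 1.8 0; 0 0 0 0; 0 0 0 0"
  gripper: 6

```text
time_s: 11.25
ee_pos: [0.4221, 0.1266, 0.0297]
eef_rot: [-0.0, 1.0, 0.023, -0.001]
force: [0.8, 0.5, 1.1]
finger_gap: 0.0601
gripper_force: 0.0
```

>>> play_rows:
  increments: "0 0 1 0; 0 0 0.8 0; 0 0 0.5 0; 0 0 0 0; 0 0 0 0"

```text
time_s: 11.75
ee_pos: [0.4222, 0.1256, 0.0068]
eef_rot: [-0.0, 1.0, 0.022, -0.0]
force: [-0.8, 0.6, -0.4]
finger_gap: 0.0602
gripper_force: 0.0
```

>>> play_rows:
  increments: "0 0 0.4 0; 0 0 0.3 0; 0 0 0 0; 0 0 0 0"

```text
time_s: 12.15
ee_pos: [0.4222, 0.1256, -0.0003]
eef_rot: [-0.0, 1.0, 0.022, -0.0]
force: [-0.6, 0.4, 0.2]
finger_gap: 0.0598
gripper_force: 0.0
```

>>> play_rows:
  increments: "0 0 0 0; 0 0 0 0; 0 0 0 0; 0 0 0 0; 0 0 0 0; 0 0 0 0"
  gripper: 2.5
  grip_force: 40

```text
time_s: 12.75
ee_pos: [0.4222, 0.1256, -0.0003]
eef_rot: [-0.0, 1.0, 0.022, -0.0]
force: [-0.3, -0.7, 0.8]
finger_gap: 0.0248
gripper_force: 0.0
```

Missed it (gap 25 mm, no force), so I'll look.

Run:
```python
from cell import *;from m import *
np.set_printoptions(precision=4,suppress=True)
c=camera("wrist");cv2.imwrite("pics/w6.png",cv2.cvtColor(c["img"],cv2.COLOR_RGB2BGR))
t=camera("top")
for p in pq(t):
    if .3<p["eye"][0]<.7:print(p)
```

```text
{'yaw': np.float64(1.6363358663540442), 'eye': array([0.4699, 0.4833]), 'x0': array([0.4745, 0.4135]), 'L': np.float64(0.1511817179680069), 'w': np.float64(0.04222850086513946)}
{'yaw': np.float64(-0.23639720085689997), 'eye': array([ 0.508, -0.031]), 'x0': array([ 0.44  , -0.0146]), 'L': np.float64(0.15743465553628594), 'w': np.float64(0.04142942570852526)}
{'yaw': np.float64(-1.628340211446544), 'eye': array([0.5734, 0.4061]), 'x0': array([0.5775, 0.4759]), 'L': np.float64(0.15708175977194472), 'w': np.float64(0.05254672076467781)}
```

View pics/w6.png

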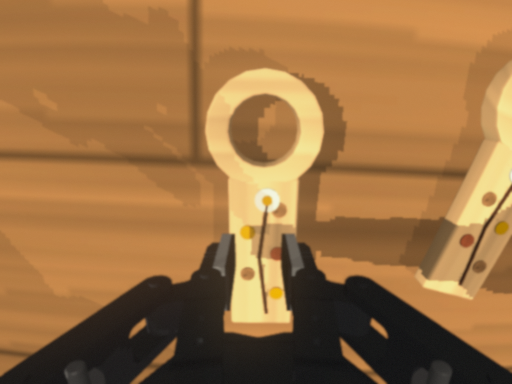

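The fingers are above the plate, so the tips stood too high. The bar centre is at px 263 against the finger centre at 259, so shift +0.2 cm in tool y, reopen to 5 cm and go lower.

>>> play_rows:
  increments: "0 0.2 -1 0; 0 0 0 0; 0 0 0 0; 0 0 0 0; 0 0 0.8 0; 0 0 0.5 0; 0 0 0 0; 0 0 0 0"
  gripper: 5.2

```text
time_s: 13.65
ee_pos: [0.422, 0.1236, -0.0036]
eef_rot: [0.0, 1.0, 0.023, -0.0]
force: [0.7, 0.1, -0.3]
finger_gap: 0.0521
gripper_force: 0.0
```

>>> play_rows:
  increments: "0 0 0.2 0; 0 0 0.2 0; 0 0 0 0; 0 0 0 0"

```text
time_s: 14.05
ee_pos: [0.4223, 0.1236, -0.0073]
eef_rot: [-0.0, 1.0, 0.022, -0.0]
force: [-0.4, 0.2, 0.4]
finger_gap: 0.0521
gripper_force: 0.0
```

>>> play_rows:
  increments: "0 0 0.2 0; 0 0 0 0; 0 0 0 0"

```text
time_s: 14.35
ee_pos: [0.4223, 0.1236, -0.0093]
eef_rot: [-0.0, 1.0, 0.022, -0.0]
force: [-1.1, 0.3, 0.2]
finger_gap: 0.0521
gripper_force: 0.0
```

>>> play_rows:
  increments: "0 0 0 0; 0 0 0 0; 0 0 0 0; 0 0 0 0; 0 0 0 0"
  gripper: 3.3

```text
time_s: 14.85
ee_pos: [0.4223, 0.1236, -0.0092]
eef_rot: [-0.0, 1.0, 0.022, 0.0]
force: [-0.2, -0.1, 0.7]
finger_gap: 0.0333
gripper_force: 0.0
```

>>> play_rows:
  increments: "0 0 0 0; 0 0 0 0; 0 0 0 0; 0 0 0 0; 0 0 0 0"
  gripper: 2

```text
time_s: 15.35
ee_pos: [0.4223, 0.1236, -0.0092]
eef_rot: [-0.0, 1.0, 0.022, 0.0]
force: [-0.3, 0.6, -0.8]
finger_gap: 0.0204
gripper_force: 0.0
```

Run:
```python
from cell import *;from m import *
np.set_printoptions(precision=4,suppress=True)
o=get_obs();c=camera("wrist");crop(c,130,80,400,300,2,"pics/w7.png")
print(px(c,[o["ee_pos"],o["ee_pos"]+[0,0.02,0],o["ee_pos"]+[0,0,.019]]))
g=c["depth"];print(g[230:300:10,225:300:10])
R=np.array(c["R"]);C=-R.T@c["t"];print(C,o["ee_pos"])
def w(u,v):
    _,d=ray(c,[(u,v)]);return C+d[0]*g[v,u]
for u,v in((240,200),(290,200),(265,290),(200,200),(225,245),(292,245)):print(u,v,w(u,v))
```

```text
[[256.9052 228.4787]
 [225.6968 227.1914]
 [256.8196 241.9224]]
[[0.1597 0.1593 0.1597 0.1582 0.1585 0.1589 0.1587 0.1756]
 [0.1439 0.1434 0.1587 0.1595 0.1607 0.1609 0.1435 0.1755]
 [0.1341 0.1337 0.1617 0.1615 0.1619 0.163  0.1346 0.1417]
 [0.1248 0.1283 0.1641 0.1627 0.1657 0.1631 0.1254 0.1238]
 [0.1151 0.1238 0.1662 0.1644 0.1667 0.1671 0.12   0.1156]
 [0.1096 0.1224 0.1668 0.1669 0.1677 0.1686 0.1214 0.1082]
 [0.103  0.1233 0.172  0.1713 0.17   0.17   0.1212 0.1023]]
[0.4979 0.1264 0.1603] [ 0.4223  0.1236 -0.0092]
240 200 [0.4491 0.1337 0.0146]
290 200 [0.45   0.107  0.0139]
265 290 [0.3934 0.1175 0.0148]
200 200 [0.4434 0.1578 0.0008]
225 245 [0.4327 0.1394 0.0351]
292 245 [0.4343 0.1071 0.0355]
```

View pics/w7.png

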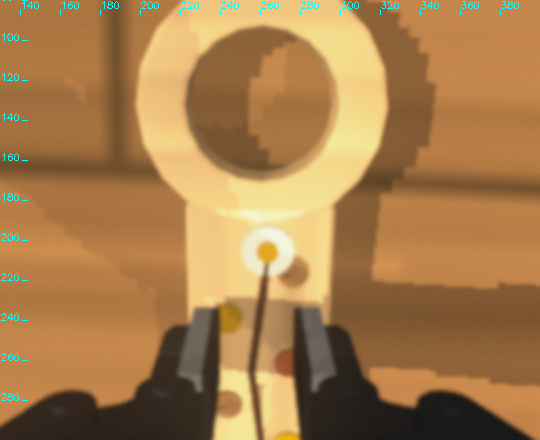

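Run:
```python
from cell import *;from m import *
np.set_printoptions(precision=4,suppress=True)
c=camera("wrist");g=c["depth"];R=np.array(c["R"]);C=-R.T@c["t"]
for u in(228,233,285,290):
    for v in range(228,246,2):
        _,d=ray(c,[(u,v)]);print(u,v,C+d[0]*g[v,u],c["img"][v,u])
```

```text
228 228 [0.4321 0.14   0.0136] [244 204 130]
228 230 [0.4314 0.1399 0.0147] [244 203 129]
228 232 [0.4303 0.1399 0.015 ] [235 190 124]
228 234 [0.4329 0.1391 0.0231] [151 125  98]
228 236 [0.4331 0.1388 0.0259] [117 105  91]
228 238 [0.433  0.1386 0.0279] [113 102  90]
228 240 [0.4331 0.1384 0.0303] [112 101  89]
228 242 [0.4328 0.1383 0.0319] [112 102  90]
228 244 [0.4333 0.138  0.035 ] [112 101  89]
233 228 [0.4327 0.1372 0.0148] [244 215 137]
233 230 [0.4314 0.1372 0.0145] [244 217 138]
233 232 [0.43   0.1372 0.0141] [235 192 125]
233 234 [0.4332 0.1365 0.0234] [142 118  92]
233 236 [0.4329 0.1363 0.0252] [109  97  85]
233 238 [0.4336 0.136  0.0289] [107  95  84]
233 240 [0.4332 0.1359 0.0304] [107  96  84]
233 242 [0.4333 0.1357 0.0327] [107  97  85]
233 244 [0.4334 0.1355 0.0351] [106  95  84]
285 228 [0.4341 0.1086 0.0151] [244 213 136]
285 230 [0.4326 0.1085 0.0144] [226 182 116]
285 232 [0.4315 0.1084 0.0147] [184 143  96]
285 234 [0.4344 0.1094 0.0235] [120 103  86]
285 236 [0.4347 0.1097 0.0264] [105  97  86]
285 238 [0.4345 0.1099 0.0284] [106  98  87]
285 240 [0.4345 0.1101 0.0307] [107  98  87]
285 242 [0.4341 0.1102 0.0321] [105  97  87]
285 244 [0.4343 0.1104 0.0347] [105  97  87]
290 228 [0.4339 0.1058 0.0143] [241 214 137]
290 230 [0.4327 0.1057 0.0142] [234 201 129]
290 232 [0.4321 0.1058 0.0156] [206 161 105]
290 234 [0.4302 0.1055 0.014 ] [177 139  95]
290 236 [0.4291 0.1054 0.0144] [159 128  93]
290 238 [0.4343 0.1072 0.0277] [139 116  89]
290 240 [0.4346 0.1076 0.0306] [123 106  87]
290 242 [0.4345 0.1078 0.0326] [109  97  85]
290 244 [0.4345 0.108  0.0348] [101  93  83]
```

Depth shows the real fingertips about 31 mm above the reported TCP, and the true opening is about 6 mm more than reported. I'll reopen and descend under force watch.

>>> play_rows:
  increments: "0 0 0 0; 0 0 0 0; 0 0 0 0; 0 0 0.8 0; 0 0 0.6 0; 0 0 0 0; 0 0 0 0"
  gripper: 5

```text
time_s: 16.15
ee_pos: [0.422, 0.1237, -0.0236]
eef_rot: [0.0, 1.0, 0.022, -0.0]
force: [-0.6, -0.9, 0.7]
finger_gap: 0.0501
gripper_force: 0.0
```

>>> play_rows:
  increments: "0 0 0.3 0; 0 0 0.3 0; 0 0 0 0; 0 0 0 0"

```text
time_s: 16.55
ee_pos: [0.4223, 0.1236, -0.0293]
eef_rot: [-0.0, 1.0, 0.022, -0.0]
force: [-0.5, 0.1, -0.1]
finger_gap: 0.0499
gripper_force: 0.0
```

>>> play_rows:
  increments: "0 0 0 0; 0 0 0 0; 0 0 0 0; 0 0 0 0; 0 0 0 0"
  gripper: 2
  grip_force: 40

```text
time_s: 17.05
ee_pos: [0.4239, 0.1246, -0.028]
eef_rot: [-0.001, 1.0, 0.023, 0.002]
force: [-2.7, 1.1, 30.5]
finger_gap: 0.039
gripper_force: 56.2
```

>>> play_rows:
  increments: "0 0 -0.5 0; 0 0 -1.5 0; 0 0 -4 0; 0 0 -4.5 0; 0 0 -4.5 0; 0 0 -4.5 0; 0 0 -4.5 0; 0 0 -4.5 0; 0 0 -3 0; 0 0 0 0; 0 0 0 0; 0 0 0 0"

```text
time_s: 18.25
ee_pos: [0.4216, 0.1233, 0.2844]
eef_rot: [0.0, 1.0, 0.022, -0.001]
force: [-0.5, -0.6, -2.2]
finger_gap: 0.0388
gripper_force: 41.3
```

```bash
cat > held.py <<'E'
from cell import *;from m import *
import sys
np.set_printoptions(precision=4,suppress=True)
def held(save=None):
    o=get_obs();c=camera("wrist");g=c["depth"];R=np.array(c["R"]);C=-R.T@np.array(c["t"])
    vv,uu=np.mgrid[0:384,0:512];_,d=ray(c,np.c_[uu.ravel(),vv.ravel()]);W=C+d*g.reshape(-1,1)
    m=cv2.inRange(cv2.cvtColor(c["img"],cv2.COLOR_RGB2HSV),(16,30,140),(35,170,255)).ravel()>0
    zt=o["ee_pos"][2]
    m&=(W[:,2]>zt+.0)&(W[:,2]<zt+.09)&(g.ravel()>.05)&(abs(W[:,0]-o["ee_pos"][0]-.05)<.12)&(abs(W[:,1]-o["ee_pos"][1])<.06)
    P=W[m];print("ee",o["ee_pos"],o["eef_rot"],o["finger_gap"],"n",len(P))
    A=np.c_[P[:,:2]-o["ee_pos"][:2],np.ones(len(P))];k=np.linalg.lstsq(A,P[:,2]-zt,rcond=None)[0]
    print("plane slope x,y,z0:",k,"resid",np.std(A@k-P[:,2]+zt))
    M=m.reshape(384,512).astype(np.uint8)*255
    if save:cv2.imwrite(save,M);cv2.imwrite(save.replace(".png","c.png"),cv2.cvtColor(c["img"],cv2.COLOR_RGB2BGR))
    E=P[P[:,0]>P[:,0].max()-.064];q=E[:,:2]
    h,r=cv2.minEnclosingCircle((q[abs(q[:,1]-q[:,1].mean())<.04]*1000).astype(np.float32))
    # outer eye: use farthest x and y extremes
    cs,hi=cv2.findContours(M,cv2.RETR_CCOMP,cv2.CHAIN_APPROX_NONE)
    hol=[x for x,y in zip(cs,hi[0]) if y[3]>=0]
    b=max(hol,key=cv2.contourArea);e=cv2.fitEllipse(b);print("hole px",e)
    _,d=ray(c,[e[0]]);n=np.array([-k[0],-k[1],1.]);p0=np.r_[o["ee_pos"][:2],zt+k[2]]
    X=C+d[0]*(n@(p0-C))/(n@d[0]);print("eye centre (top face)",X,"rel",X-o["ee_pos"])
if __name__=="__main__":held(sys.argv[1] if len(sys.argv)>1 else None)
E
python3 held.py pics/h1.png
```

```text
ee [0.4216 0.1233 0.2844] [ 0.0002  0.9997  0.0224 -0.001 ] 0.03881801655210661 n 19468
plane slope x,y,z0: [-0.0077  0.0027  0.0424] resid 0.0012285990848102811
hole px ((257.2274169921875, 134.2386016845703), (82.02259063720703, 84.84400939941406), 50.272708892822266)
eye centre (top face) [0.4851 0.1258 0.3264] rel [0.0635 0.0025 0.0419]
```

Plaque0 is held flat, with its eye centre at TCP+(0.0635, 0.0025, 0.042). Next, bring the eye over peg 0's tip.

>>> play_rows:
  increments: "0 -3 0 0; 0 -3 0 0; 2 -2.9 0 0; 3.4 0 0 0; 3.4 0 0 0; 3.4 0 0 0; 0 0 0 0; 0 0 0 0; 0 0 0 0"

```text
time_s: 19.2
ee_pos: [0.5393, 0.2181, 0.2849]
eef_rot: [0.0, 1.0, 0.023, -0.001]
force: [-0.4, 0.2, -1.0]
finger_gap: 0.0389
gripper_force: 41.3
```

```bash
python3 held.py pics/h2.png
```

```text
ee [0.5393 0.2181 0.2849] [ 0.0002  0.9997  0.0227 -0.0008] 0.038872530851527365 n 19553
plane slope x,y,z0: [-0.007   0.0011  0.0423] resid 0.0012388401523625954
hole px ((257.7814636230469, 133.7172088623047), (81.51531219482422, 84.40240478515625), 72.7317123413086)
eye centre (top face) [0.603  0.2204 0.3268] rel [0.0637 0.0023 0.0419]
```

View pics/h2c.png

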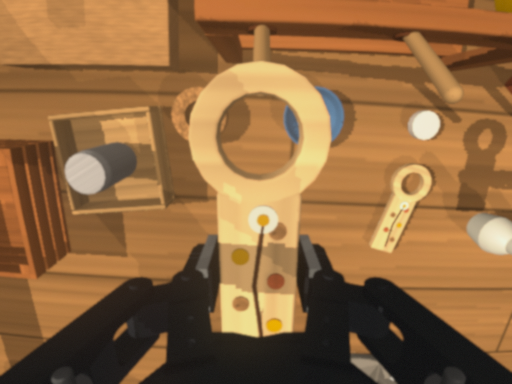

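The eye sits above peg 0, which passes under the ring at (262,60), and peg 1's tip shows at (456,95). A quick check of the peg tip positions by triangulating the wrist view against the top view:

Run:
```python
from cell import *;from m import *;import pickle
np.set_printoptions(precision=4,suppress=True)
t=pickle.load(open("top.pkl","rb"));w=camera("wrist")
u=lambda X,Y,a,b:(a+(X+.5)/3-.5,b+(Y+.5)/3-.5)
print(tri(t,u(301,160,115,125),w,(455,94)))
print(px(w,[[.6271,.0994,.2699],[.6228,.2205,.2690],[.6716,.2225,.2]]))
```

```text
(array([0.6276, 0.0986, 0.272 ]), np.float64(0.0028345603696114906))
[[450.8793  97.1418]
 [259.0468  92.1376]
 [258.9335  32.81  ]]
```

>>> play_rows:
  increments: "0 0.1 1.2 0; 0 0 1.1 0; 0 0 0 0; 0.7 0 1 0; 0.7 0 1 0; 0.7 0 1 0; 0 0 0 0; 0 0 0 0"

```text
time_s: 20.1
ee_pos: [0.5612, 0.218, 0.2323]
eef_rot: [-0.0, 1.0, 0.022, -0.001]
force: [-0.8, -0.1, -1.7]
finger_gap: 0.0389
gripper_force: 41.2
```

```bash
python3 held.py pics/h3.png
```

```text
ee [0.5612 0.218  0.2323] [-0.      0.9997  0.0224 -0.0005] 0.03894263488915531 n 20444
plane slope x,y,z0: [-0.0107  0.0016  0.0424] resid 0.0017132365858815407
hole px ((257.6716613769531, 135.4466552734375), (77.40341186523438, 83.62985229492188), 90.07548522949219)
eye centre (top face) [0.6241 0.2203 0.2739] rel [0.0629 0.0023 0.0417]
```

View pics/h3c.png

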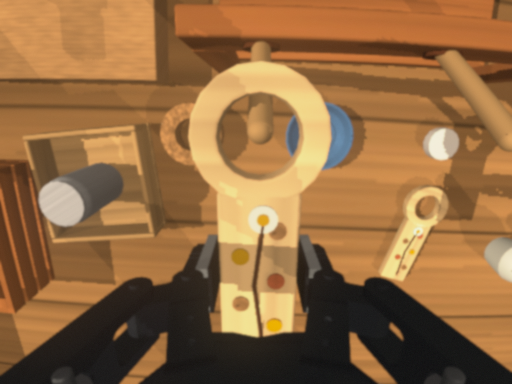

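Peg 0's end is inside the hole, tip (260,138) against hole centre (258,135). Continuing down the peg.

>>> play_rows:
  increments: "0.7 0 1 0; 0.7 0 1 0; 0.7 0 1 0; 0 0 0 0; 0 0 0 0"

```text
time_s: 20.65
ee_pos: [0.5821, 0.2189, 0.2022]
eef_rot: [0.0, 1.0, 0.022, -0.001]
force: [-0.3, -0.1, -0.9]
finger_gap: 0.0392
gripper_force: 41.2
```

>>> play_rows:
  increments: "0 0 0 0; 0 0 0 0; 0 0 0 0; 0 0 0 0; 0 0 0 0; 0 0 0 0; 0 0 0 0; 0 0 0 0"
  gripper: 8.5

```text
time_s: 21.45
ee_pos: [0.5822, 0.2188, 0.2027]
eef_rot: [-0.0, 1.0, 0.022, -0.0]
force: [0.1, -1.1, 0.4]
finger_gap: 0.0849
gripper_force: 0.0
```

Run:
```python
from cell import *;from m import *
c=camera("wrist");s=camera("scene")
a=cv2.cvtColor(c["img"],cv2.COLOR_RGB2BGR);b=cv2.cvtColor(s["img"],cv2.COLOR_RGB2BGR)[90:250,200:350]
b=cv2.resize(b,(360,384));cv2.imwrite("pics/c8.png",np.hstack([a[:,:430],b]))
```

```text
(no output)
```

View pics/c8.png

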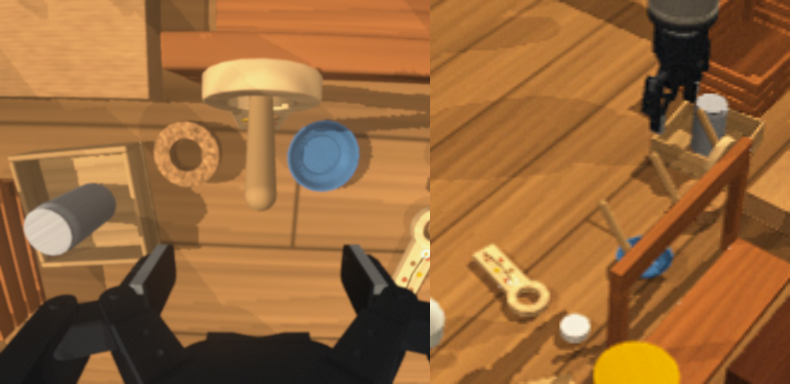

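Plaque0 hangs on peg 0: ring against the bar at (262,85), peg through it. Now above plaque1.

>>> play_rows:
  increments: "0 0 -4 0; 0 0 -4 0; -3.7 2 0 0; -3.7 4 0 0; -3.7 4 0 0; -3.7 4 0 0; 0 4.4 0 0; 0 4.4 0 0; 0 0 0 0.1; 0 0 0 0.1; 0 0 0 0.093; 0 0 0 0"

```text
time_s: 22.75
ee_pos: [0.4532, -0.0053, 0.2828]
eef_rot: [-0.0, 0.992, -0.125, 0.0]
force: [0.1, -0.8, -0.3]
finger_gap: 0.0847
gripper_force: 0.0
```

Run:
```python
from cell import *;from m import *
np.set_printoptions(precision=4,suppress=True)
o=get_obs();print(o["ee_pos"],o["eef_rot"].round(4))
for n in("wrist","top"):
    c=camera(n)
    for p in pq(c):
        if .35<p["eye"][0]<.65 and abs(p["eye"][1])<.2:print(n,p)
```

```text
[ 0.4532 -0.0053  0.2828] [-0.      0.9922 -0.1248  0.0001]
wrist {'yaw': np.float64(-0.2464368596359126), 'eye': array([ 0.5081, -0.0329]), 'x0': array([ 0.4402, -0.0158]), 'L': np.float64(0.15849620399986292), 'w': np.float64(0.044454327440754726)}
```

>>> play_rows:
  increments: "-0.5 1.2 0 0; 0 0 4.5 0; 0 0 4.5 0; 0 0 4.5 0; 0 0 4.5 0; 0 0 4.5 0; 0 0 3 0; 0 0 2 0; 0 0 1 0; 0 0 0 0; 0 0 0 0"
  gripper: 5.2

```text
time_s: 23.95
ee_pos: [0.4459, -0.0158, -0.0015]
eef_rot: [0.0, 0.992, -0.124, 0.0]
force: [0.9, -0.6, -0.4]
finger_gap: 0.0522
gripper_force: 0.0
```

>>> play_rows:
  increments: "0 0.1 0.7 0; 0 0 0.7 0; 0 0 0.5 0; 0 0 0.4 0; 0 0 0.3 0; 0 0 0 0; 0 0 0 0"

```text
time_s: 24.65
ee_pos: [0.4452, -0.0165, -0.0283]
eef_rot: [-0.0, 0.992, -0.124, -0.0]
force: [0.3, 0.2, 0.2]
finger_gap: 0.0518
gripper_force: 0.0
```

>>> play_rows:
  increments: "0 0 0 0; 0 0 0 0; 0 0 0 0; 0 0 0 0; 0 0 0 0"
  gripper: 2

```text
time_s: 25.15
ee_pos: [0.4454, -0.0165, -0.0279]
eef_rot: [-0.0, 0.992, -0.124, 0.0]
force: [-1.6, 0.7, 7.5]
finger_gap: 0.0392
gripper_force: 41.8
```

>>> play_rows:
  increments: "0 0 -1 0; 0 0 -3 0; 0 0 -4.5 0; 0 0 -4.5 0; 0 0 -4.5 0; 0 0 -4.5 0; 0 0 -4.5 -0.1; 0 0 -4.5 -0.1; 0 0 -0.5 -0.087; 0 0 0 0; 0 0 0 0; 0 0 0 0"

```text
time_s: 26.35
ee_pos: [0.4445, -0.0166, 0.2857]
eef_rot: [-0.0, 1.0, 0.018, -0.001]
force: [-0.5, -0.4, -0.8]
finger_gap: 0.0389
gripper_force: 41.1
```

```bash
python3 held.py pics/h4.png
```

```text
ee [ 0.4445 -0.0166  0.2857] [-0.0001  0.9998  0.0183 -0.001 ] 0.038888008319449344 n 19786
plane slope x,y,z0: [-0.0058  0.0037  0.0422] resid 0.0012233572283462256
hole px ((256.0679626464844, 130.0516815185547), (82.7276611328125, 85.23793029785156), 52.27724838256836)
eye centre (top face) [ 0.5097 -0.0141  0.3276] rel [0.0653 0.0026 0.0418]
```

>>> play_rows:
  increments: "2 0.3 0 0; 3 0.3 0 0; 3 0.4 0 0; 2.25 0 0 0; 0 0 0 0; 0 0 1.2 0; 0 0 1.1 0; 0 0 0 0; 0.7 0 1 0; 0.7 0 1 0; 0.7 0 1 0; 0 0 0 0"

```text
time_s: 27.6
ee_pos: [0.5691, -0.0218, 0.2318]
eef_rot: [-0.0, 1.0, 0.019, -0.001]
force: [0.4, -0.2, -0.9]
finger_gap: 0.0391
gripper_force: 41.1
```

```bash
cat > peg.py <<'E'
from held import *
held()
o=get_obs();c=camera("wrist");g=c["depth"];R=np.array(c["R"]);C=-R.T@np.array(c["t"])
vv,uu=np.mgrid[60:215,170:350];_,d=ray(c,np.c_[uu.ravel(),vv.ravel()]);W=C+d*g[60:215,170:350].reshape(-1,1)
z=W[:,2];n=(abs(W[:,1]-o["ee_pos"][1])<.02)&(W[:,0]>o["ee_pos"][0]+.045)&(W[:,0]<o["ee_pos"][0]+.085)
up=n&(z>o["ee_pos"][2]+.046)
print("above plate",up.sum(),W[up].mean(0) if up.any() else "",W[up].max(0) if up.any() else "")
lo=n&(z>.15)&(z<o["ee_pos"][2]+.03);print("below",lo.sum(),W[lo].mean(0) if lo.any() else "")
E
python3 peg.py
```

```text
ee [ 0.5691 -0.0218  0.2318] [-0.0003  0.9998  0.0194 -0.0011] 0.0390963751623412 n 20841
plane slope x,y,z0: [-0.0096  0.0021  0.0421] resid 0.0017165875954194979
hole px ((256.45068359375, 129.57620239257812), (82.39202117919922, 83.85586547851562), 81.70460510253906)
eye centre (top face) [ 0.6346 -0.0192  0.2733] rel [0.0655 0.0025 0.0415]
above plate 115 [ 0.6448 -0.0194  0.4021] [ 0.6448 -0.0194  0.4021]
below 446 [ 0.6468 -0.0199  0.257 ]
```

>>> play_rows:
  increments: "0.9 0 1 0; 0.7 0 1 0; 0.7 0 1 0; 0 0 0 0; 0 0 0 0"

```text
time_s: 28.2
ee_pos: [0.5919, -0.0208, 0.2032]
eef_rot: [-0.0, 1.0, 0.019, -0.001]
force: [0.3, -1.1, -1.8]
finger_gap: 0.0386
gripper_force: 41.1
```

```bash
python3 peg.py
```

```text
ee [ 0.5919 -0.0208  0.2032] [-0.0002  0.9998  0.0195 -0.0005] 0.038601474864026465 n 21299
plane slope x,y,z0: [-0.0023  0.0003  0.0436] resid 0.006876557291052155
hole px ((236.64202880859375, 125.5749282836914), (40.05596160888672, 82.82012939453125), 10.480700492858887)
eye centre (top face) [ 0.6588 -0.0097  0.2467] rel [0.067  0.0111 0.0435]
above plate 1581 [ 0.6462 -0.0199  0.2707] [ 0.6676 -0.0141  0.3733]
below 549 [ 0.6691 -0.0194  0.2264]
```

Peg is above the plate through the hole (y −0.0199). Release.

>>> play_rows:
  increments: "0 0 0 0; 0 0 0 0; 0 0 0 0; 0 0 0 0; 0 0 0 0; 0 0 0 0; 0 0 0 0; 0 0 0 0; 0 0 -3 0; 0 0 -4 0; -2 0 -1 0; -4 0 0 0"
  gripper: 8.5

```text
time_s: 29.5
ee_pos: [0.5336, -0.0228, 0.2853]
eef_rot: [-0.0, 1.0, 0.02, 0.002]
force: [0.3, -0.7, 0.5]
finger_gap: 0.085
gripper_force: 0.0
```

>>> play_rows:
  increments: "-4 0 0 0; -4 0 0 0; -2 3 0 0; 0 4 0 0; 0 4 0 0; 0 4 0 0; 0 0 0 0; 0 0 0 0"

```text
time_s: 30.3
ee_pos: [0.4378, -0.1775, 0.2836]
eef_rot: [-0.0, 1.0, 0.019, -0.0]
force: [-0.5, 0.8, -0.0]
finger_gap: 0.085
gripper_force: 0.0
```

Run:
```python
from cell import *;from m import *
import pickle
np.set_printoptions(precision=4,suppress=True)
o=get_obs();print(o["ee_pos"],o["eef_rot"].round(4))
w=camera("wrist");s=camera("scene");t=camera("top")
pickle.dump((w,s,t),open("v.pkl","wb"))
a=cv2.cvtColor(w["img"],cv2.COLOR_RGB2BGR);b=cv2.cvtColor(s["img"],cv2.COLOR_RGB2BGR)[120:270,140:340]
c=cv2.cvtColor(t["img"],cv2.COLOR_RGB2BGR)[150:260,170:350]
a=cv2.resize(a,(400,300));b=cv2.resize(b,(400,300));c=cv2.resize(c,(491,300))
im=np.zeros((600,800,3),np.uint8);im[:300,:400]=a;im[:300,400:]=b;im[300:,:491]=c;cv2.imwrite("pics/c9.png",im)
```

```text
[ 0.4378 -0.1775  0.2836] [-0.0002  0.9998  0.0186 -0.0001]
```

View pics/c9.png

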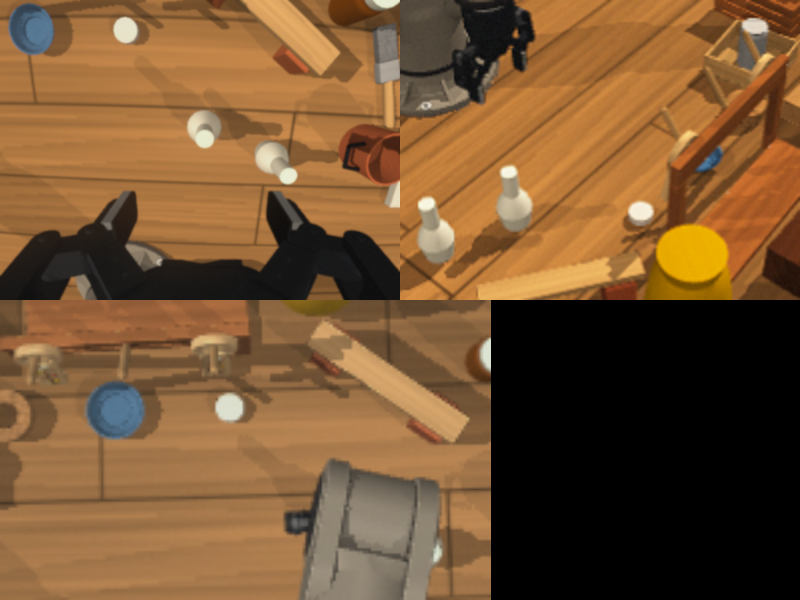

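All plaques hang: rings on pegs 0 and 2 in both views. Vases are upright and the plank is clear. Next, measure the vase tops and plank numerically.

```bash
cat > vm.py <<'E'
from m import *
def vases(c,zmin=.118,zmax=.14):
    g=c["depth"];R=np.array(c["R"]);C=-R.T@np.array(c["t"])
    vv,uu=np.mgrid[0:384,0:512];_,d=ray(c,np.c_[uu.ravel(),vv.ravel()]);W=(C+d*g.reshape(-1,1))
    h=cv2.cvtColor(c["img"],cv2.COLOR_RGB2HSV).reshape(-1,3)
    m=(h[:,1]<60)&(h[:,2]>170)&(W[:,2]>zmin)&(W[:,2]<zmax)&(g.ravel()>.02)
    n,l,st,ce=cv2.connectedComponentsWithStats(m.reshape(384,512).astype(np.uint8))
    r=[]
    for i in range(1,n):
        if st[i,4]>10:
            P=W[(l.ravel()==i)];r.append((ce[i],(P[:,:2].max(0)+P[:,:2].min(0))/2,np.median(P[:,2]),np.ptp(P[:,:2],axis=0),onz(c,[ce[i]],.13)[0]))
    return r
E
python3 - <<'E'
import pickle;from vm import *
np.set_printoptions(precision=4,suppress=True)
w,s,t=pickle.load(open("v.pkl","rb"))
for n,c in(("w",w),("s",s)):
    for r in vases(c):print(n,*r)
for n,c in(("t",t),("w",w),("s",s)):
    g=c["depth"];R=np.array(c["R"]);C=-R.T@np.array(c["t"])
    vv,uu=np.mgrid[0:384,0:512];_,d=ray(c,np.c_[uu.ravel(),vv.ravel()]);W=(C+d*g.reshape(-1,1))
    h=cv2.cvtColor(c["img"],cv2.COLOR_RGB2HSV).reshape(-1,3)
    m=(abs(W[:,2]-.085)<.02)&(abs(W[:,0]-.63)<.14)&(abs(W[:,1]+.27)<.14)&(h[:,0]<28)&(h[:,2]>110)
    M=cv2.morphologyEx(m.reshape(384,512).astype(np.uint8),cv2.MORPH_OPEN,np.ones((2,2),np.uint8))
    k,l,st,ce=cv2.connectedComponentsWithStats(M)
    if k<2:continue
    i=1+st[1:,4].argmax();P=W[l.ravel()==i]
    v,u=np.where(l==i);Z=onz(c,np.c_[u,v].astype(float),.09)
    for Q in(P,Z):
        (x,y),sz,a=cv2.minAreaRect((Q[:,:2]*1000).astype(np.float32));print(n,len(Q),"z",np.median(Q[:,2]),(x,y),sz,a)
E
```

```text
w [261.13  176.426] [ 0.4339 -0.1825] 0.13008694592015238 [0.0266 0.0271] [ 0.4348 -0.1821  0.13  ]
w [367.2494 223.7107] [ 0.379  -0.3163] 0.1302824316242916 [0.0259 0.0262] [ 0.3802 -0.3145  0.13  ]
s [194.0833 205.75  ] [ 0.435  -0.1843] 0.1285767234043046 [0.0236 0.0295] [ 0.4374 -0.1845  0.13  ]
s [152.913  222.0217] [ 0.3824 -0.3181] 0.127648196348214 [0.0275 0.0277] [ 0.3832 -0.3196  0.13  ]
t 813 z 0.08824141424224852 (614.3300170898438, -216.36346435546875) (207.7174072265625, 355.37109375) 9.77656078338623
t 813 z 0.09000000000000008 (621.8521118164062, -269.918701171875) (258.8316345214844, 58.240543365478516) 53.738948822021484
w 5767 z 0.09027684162827154 (594.8684692382812, -302.78094482421875) (136.61846923828125, 269.89764404296875) 5.751324653625488
w 5767 z 0.08999999999999997 (592.8641357421875, -303.7542724609375) (168.19361877441406, 60.320343017578125) 53.81496810913086
s 1270 z 0.08719363076937747 (824.2406616210938, -526.8902587890625) (263.93511962890625, 880.9205932617188) 37.60662078857422
s 1270 z 0.09000000000000008 (642.2828979492188, -279.48712158203125) (256.36968994140625, 67.3080825805664) 53.29283142089844
```

>>> play_rows:
  increments: "-0.4 0.5 0 0; 0 0 4 0; 0 0 4 0; 0 0 4 0; 0 0 4 0; 0 0 3 0; 0 0 1.5 0; 0 0 1.2 0; 0 0 0 0; 0 0 0 0"
  gripper: 7

```text
time_s: 31.45
ee_pos: [0.4345, -0.1822, 0.0673]
eef_rot: [0.0, 1.0, 0.019, 0.0]
force: [-1.2, -0.7, 0.2]
finger_gap: 0.07
gripper_force: 0.0
```

>>> play_rows:
  increments: "0 0 0 0; 0 0 0 0; 0 0 0 0; 0 0 0 0; 0 0 0 0; 0 0 0 0; 0 0 0 0"
  gripper: 1
  grip_force: 30

```text
time_s: 32.15
ee_pos: [0.4347, -0.1823, 0.0674]
eef_rot: [0.0, 1.0, 0.019, 0.001]
force: [-1.8, 0.5, 7.6]
finger_gap: 0.0273
gripper_force: 29.1
```

>>> play_rows:
  increments: "0 0 -1 0; 0 0 -3 0; 0 0 -4.5 0; 0 0 -4.5 0; 0 0 -3 0; 2 1.4 0 0; 3 2 0 0; 3 2 0 0; 3.3 1.8 0 0; 0 0 0 0; 0 0 0 0; 0 0 0 0"

```text
time_s: 33.35
ee_pos: [0.5491, -0.2493, 0.227]
eef_rot: [-0.0, 1.0, 0.019, -0.0]
force: [-0.1, -0.3, -2.0]
finger_gap: 0.0275
gripper_force: 30.2
```

```bash
cat > pl.py <<'E'
from cell import *;from vm import *
np.set_printoptions(precision=4,suppress=True)
o=get_obs();print(o["ee_pos"],o["eef_rot"].round(4),o["finger_gap"])
def plank(c):
    g=c["depth"];R=np.array(c["R"]);C=-R.T@np.array(c["t"])
    vv,uu=np.mgrid[0:384,0:512];_,d=ray(c,np.c_[uu.ravel(),vv.ravel()]);W=(C+d*g.reshape(-1,1))
    h=cv2.cvtColor(c["img"],cv2.COLOR_RGB2HSV).reshape(-1,3)
    a=np.radians(53.4);e=np.array([np.cos(a),np.sin(a)]);n=np.array([e[1],-e[0]])
    q=W[:,:2]-[.63,-.269];s=q@e;r=q@n
    m=(abs(W[:,2]-.09)<.006)&(abs(s)<.15)&(abs(r)<.05)&(g.ravel()>.1)
    L=[]
    for s0 in np.arange(-.14,.14,.02):
        k=m&(s>=s0)&(s<s0+.02)
        if k.sum()>30:L.append((s0+.01,*np.percentile(r[k],[1,99]),k.sum(),np.median(W[k,2])))
    L=np.array(L);print(L)
    w=L[(abs(L[:,2]-L[:,1]-.046)<.006)]
    if len(w)>1:
        f=np.polyfit(w[:,0],(w[:,1]+w[:,2])/2,1);print("offset,slope",f[1],f[0],"s range",np.percentile(s[m],[.5,99.5]))
plank(camera("wrist"))
E
python3 pl.py
```

```text
[ 0.5491 -0.2493  0.227 ] [-0.0001  0.9998  0.0195 -0.0002] 0.027520593925199923
[[  -0.13     -0.0227    0.0216  417.        0.0905]
 [  -0.11     -0.023     0.0214  725.        0.0905]
 [  -0.09     -0.024     0.0212  775.        0.0905]
 [  -0.07     -0.0242    0.0215  814.        0.0905]
 [  -0.05     -0.0246    0.0211  849.        0.0904]
 [  -0.03     -0.0247    0.0209  876.        0.0904]
 [  -0.01     -0.0249    0.0206  899.        0.0904]
 [   0.01     -0.0251    0.0198  925.        0.0904]
 [   0.03     -0.0248    0.0198  948.        0.0903]
 [   0.05     -0.0249    0.0195  963.        0.0904]
 [   0.07     -0.0255    0.0195 1003.        0.0903]
 [   0.09     -0.0256    0.0193 1021.        0.0903]
 [   0.11     -0.0259    0.019  1041.        0.0903]
 [   0.13     -0.0256    0.019   349.        0.0902]]
offset,slope -0.002192956941363536 -0.010841323939953854 s range [-0.1301  0.1256]
```

Run:
```python
from cell import *;from vm import *
np.set_printoptions(precision=4,suppress=True)
for r in vases(camera("wrist"),.27,.30):print(*r)
for r in vases(camera("scene"),.27,.30):print(*r)
```

```text
[256.0883 285.8264] [ 0.5489 -0.2495] 0.28998402831391557 [0.0269 0.0253] [ 0.4381 -0.2524  0.13  ]
[507.6333 252.0333] [1.3161 0.1205] 0.28586837549567773 [0.0012 0.0802] [1.3366 0.2812 0.13  ]
```

>>> play_rows:
  increments: "2.5 -0.6 0 0; 3 -0.7 0 0; 3 -0.7 0 0; 3.1 -0.6 0 0; 0 0 0 0; 0 0 2 0; 0 0 2 0; 0 0 1.5 0; 0 0 0.6 0; 0 0 0 0; 0 0 0 0"

```text
time_s: 34.6
ee_pos: [0.6651, -0.2194, 0.1666]
eef_rot: [0.0, 1.0, 0.019, 0.0]
force: [-0.0, 0.7, -1.5]
finger_gap: 0.0269
gripper_force: 30.2
```

>>> play_rows:
  increments: "-0.1 0 0.4 0; 0 0 0.3 0; 0 0 0 0; 0 0 0.15 0; 0 0 0 0; 0 0 0 0"

```text
time_s: 35.2
ee_pos: [0.664, -0.2193, 0.1576]
eef_rot: [0.0, 1.0, 0.019, 0.0]
force: [0.6, 0.9, 1.7]
finger_gap: 0.0273
gripper_force: 30.5
```

>>> play_rows:
  increments: "0 0 0.05 0; 0 0 0 0; 0 0 0 0"

```text
time_s: 35.5
ee_pos: [0.6643, -0.2192, 0.1575]
eef_rot: [0.0, 1.0, 0.019, 0.001]
force: [0.1, 1.4, 6.1]
finger_gap: 0.0274
gripper_force: 31.0
```

>>> play_rows:
  increments: "0 0 0 0; 0 0 0 0; 0 0 0 0; 0 0 0 0; 0 0 0 0; 0 0 0 0; 0 0 -1 0; 0 0 -3 0; 0 0 -4 0; 0 0 -4 0; 0 0 0 0; 0 0 0 0"
  gripper: 7

```text
time_s: 36.7
ee_pos: [0.6642, -0.2194, 0.2785]
eef_rot: [0.0, 1.0, 0.019, 0.001]
force: [-0.3, -0.4, -1.1]
finger_gap: 0.0699
gripper_force: 0.0
```

Run:
```python
from cell import *;from vm import *
np.set_printoptions(precision=4,suppress=True)
print(get_obs()["ee_pos"])
for n in("wrist","scene"):
    c=camera(n)
    for z in(.118,.205):
        for r in vases(c,z,z+.03):print(n,*r[:4])
```

```text
[ 0.6642 -0.2194  0.2785]
wrist [255.0867 160.7572] [ 0.6741 -0.2191] 0.14198505763755767 [0.0392 0.0577]
wrist [256.7171 198.7973] [ 0.6639 -0.2194] 0.22014173225443648 [0.0275 0.027 ]
scene [152.9375 222.0208] [ 0.3809 -0.3185] 0.12790117000164047 [0.0283 0.0266]
scene [238.9394 250.404 ] [ 0.6716 -0.2265] 0.13926542384108376 [0.0509 0.0533]
scene [238.     229.1132] [ 0.6659 -0.2211] 0.218291319468788 [0.0274 0.0259]
scene [509.1667 241.    ] [1.3162 0.2315] 0.22206104472643518 [0.0024 0.0643]
scene [499.4419 263.2558] [1.3165 0.141 ] 0.21945380032930506 [0.0028 0.1185]
```

>>> play_rows:
  increments: "-3 0.8 0 0; -4 1.2 0 0; -4.4 1.3 0 0; -4.4 1.3 0 0; -4.4 1.3 0 0; -4.4 1.3 0 0; -4.2 1.3 0 0; 0 0 0 0; 0 0 0 0"

```text
time_s: 37.7
ee_pos: [0.3783, -0.3156, 0.2764]
eef_rot: [-0.0, 1.0, 0.018, -0.0]
force: [0.6, 0.4, 0.5]
finger_gap: 0.0699
gripper_force: 0.0
```

Run:
```python
from cell import *;from vm import *
np.set_printoptions(precision=4,suppress=True)
o=get_obs();print(o["ee_pos"],o["eef_rot"])
for r in vases(camera("wrist")):print(*r)
```

```text
[ 0.3783 -0.3156  0.2764] [-0.0002  0.9998  0.0185 -0.0002]
[257.9876 173.7261] [ 0.379  -0.3164] 0.13015646030119893 [0.0274 0.0273] [ 0.38   -0.3163  0.13  ]
```

>>> play_rows:
  increments: "0.1 0.1 4 0; 0 0 4 0; 0 0 4 0; 0 0 4 0; 0 0 3 0; 0 0 1.9 0; 0 0 0 0; 0 0 0 0"

```text
time_s: 38.55
ee_pos: [0.381, -0.3158, 0.0677]
eef_rot: [-0.0, 1.0, 0.02, -0.0]
force: [0.2, -1.1, 0.2]
finger_gap: 0.0701
gripper_force: 0.0
```

>>> play_rows:
  increments: "0 0 0 0; 0 0 0 0; 0 0 0 0; 0 0 0 0; 0 0 0 0; 0 0 0 0; 0 0 0 0"
  gripper: 1

```text
time_s: 39.25
ee_pos: [0.3809, -0.3167, 0.0687]
eef_rot: [0.0, 1.0, 0.019, 0.001]
force: [-0.8, 0.8, 8.1]
finger_gap: 0.0271
gripper_force: 29.1
```

>>> play_rows:
  increments: "0 0 -1 0; 0 0 -3 0; 0 0 -4.5 0; 0 0 -4.5 0; 0 0 -3 0; 3 0.1 0 0; 4 0.1 0 0; 4.5 0.2 0 0; 4.5 0.2 0 0; 3.3 0.1 0 0; 2 0.1 0 0; 0 0 0 0"

```text
time_s: 40.45
ee_pos: [0.5956, -0.3149, 0.2276]
eef_rot: [-0.001, 1.0, 0.02, 0.0]
force: [-0.1, 1.0, -2.6]
finger_gap: 0.027
gripper_force: 30.2
```

>>> play_rows:
  increments: "0 0 0 0; 0 0 0 0"

```text
time_s: 40.65
ee_pos: [0.5925, -0.3165, 0.2282]
eef_rot: [0.0, 1.0, 0.019, -0.0]
force: [-0.3, 0.2, -2.7]
finger_gap: 0.0273
gripper_force: 30.2
```

Run:
```python
from cell import *;from vm import *
np.set_printoptions(precision=4,suppress=True)
o=get_obs();print(o["ee_pos"],o["eef_rot"])
c=camera("wrist")
for z in(.205,.27):
  for r in vases(c,z,z+.03):print(*r[:4])
```

```text
[ 0.5925 -0.3165  0.2282] [ 0.0001  0.9998  0.019  -0.0001]
[102.244  108.4913] [ 0.6635 -0.2198] 0.2202760173326425 [0.0266 0.0271]
[255.2175 204.8365] [ 0.6034 -0.3164] 0.2233452235305494 [0.0351 0.0586]
[257.7119 287.7154] [ 0.591 -0.317] 0.2898034537090697 [0.0264 0.0255]
```

>>> play_rows:
  increments: "0.2 -0.1 2 0; 0 0 2 0; 0 0 1.5 0; 0 0 0.9 0; 0 0 0.3 0; 0 0 0 0; 0 0 0.2 0; 0 0 0 0; 0 0 0 0"

```text
time_s: 41.6
ee_pos: [0.5956, -0.3151, 0.1592]
eef_rot: [0.0, 1.0, 0.019, 0.0]
force: [-0.6, 0.6, -1.7]
finger_gap: 0.0273
gripper_force: 30.2
```

>>> play_rows:
  increments: "-0.1 0 0.1 0; 0 0 0.1 0; 0 0 0 0; 0 0 0 0"

```text
time_s: 42.0
ee_pos: [0.5955, -0.3151, 0.1587]
eef_rot: [0.0, 1.0, 0.019, 0.001]
force: [-2.1, 3.1, 12.8]
finger_gap: 0.0268
gripper_force: 31.8
```

>>> play_rows:
  increments: "0 0 -0.05 0; 0 0 0 0; 0 0 0 0; 0 0 0 0; 0 0 0 0; 0 0 0 0; 0 0 0 0; 0 0 -1 0; 0 0 -3 0; 0 0 -4 0; 0 0 -4 0; 0 0 0 0"
  gripper: 7

```text
time_s: 43.2
ee_pos: [0.5966, -0.316, 0.2842]
eef_rot: [0.002, 1.0, 0.019, 0.004]
force: [0.5, 0.4, 0.0]
finger_gap: 0.0701
gripper_force: 0.0
```

>>> play_rows:
  increments: "-4 0 0 0; -4 0 0 0; -4 0 0 0; 0 0 0 0; 0 0 0 0"

```text
time_s: 43.7
ee_pos: [0.4741, -0.3201, 0.2782]
eef_rot: [0.0, 1.0, 0.019, 0.001]
force: [-0.2, 0.1, 0.5]
finger_gap: 0.0701
gripper_force: 0.0
```

Run:
```python
from cell import *;from vm import *
np.set_printoptions(precision=4,suppress=True)
o=get_obs();print(o["ee_pos"],o["force"])
for n in("wrist","scene"):
    c=camera(n)
    for r in vases(c,.205,.235):print(n,*r[:4])
# hanging plaques & tin from depth of scene camera
g=c["depth"];R=np.array(c["R"]);C=-R.T@np.array(c["t"])
vv,uu=np.mgrid[0:384,0:512];_,d=ray(c,np.c_[uu.ravel(),vv.ravel()]);W=C+d*g.reshape(-1,1)
for y in(.2205,-.0193):
    k=(abs(W[:,1]-y)<.04)&(W[:,0]>.56)&(W[:,0]<.675)&(W[:,2]>.05);print("front of bar",k.sum(),W[k].min(0),W[k].max(0))
k=(abs(W[:,0]-.525)<.05)&(abs(W[:,1]-.435)<.05)&(W[:,2]>.095)&(W[:,2]<.13);print("tin top",k.sum(),W[k].mean(0),W[k].std(0))
```

```text
[ 0.4741 -0.3201  0.2782] [-0.1755  0.0986  0.509 ]
wrist [256.8187  44.1157] [ 0.5932 -0.3158] 0.22032955698241333 [0.0276 0.0264]
scene [238.0577 229.0577] [ 0.6655 -0.2206] 0.21789604131020923 [0.0281 0.0244]
scene [197.75   237.2857] [ 0.5963 -0.3175] 0.21784971511293338 [0.0251 0.0257]
scene [508.7895 241.4737] [1.3161 0.233 ] 0.21815933577055757 [0.0023 0.0738]
scene [500.4737 261.0789] [1.3172 0.1464] 0.21984870548061802 [0.0017 0.108 ]
front of bar 116 [0.6214 0.1842 0.0724] [0.6749 0.2461 0.2773]
front of bar 146 [ 0.6297 -0.055   0.0846] [0.675  0.002  0.2745]
tin top 101 [0.5285 0.4329 0.1042] [0.0145 0.0143 0.0034]
```

Both vases stand upright with their tops at z 0.22, on the plank's centre line. Plaques and tin are in place and the arm is clear. Handing in.

```bash
python3 -c "
from cell import *
print(finish_job())"
```

```text
the job is handed in; nothing more can be done
None
```

I handed the job in at about 44 s of robot time. The tin stands in the crate, both plaques present hang on the left and right pegs, and both vases stand upright on the plank's centre line. The hand-in gave no verdict.

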